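Clear up the leftover nuts after drilling

ROBOT

A 6-joint arm with a two-finger parallel gripper is mounted at the origin on the work surface. World frame = base frame: x ahead of the robot, y to its left, z up, the work surface at z = 0. Lengths are in m, angles in rad, forces in N, time in s.
With the tool pointing down it reaches from about 0.3 to 1 m from the base axis. Payload 5.1 kg.
Tool frame: the origin (TCP) lies at the very end of the fingers, on their centre line; the grasp point (between the pads) lies 19 mm behind it (bot.tcp_to_grasp is the distance from the TCP to the grasp point, in m); y points along the fingers, z is the direction in which the jaws open and shut, and the axes are right-handed (so a half turn about y gives the same grasp; the last joint's range is limited). The gripper opens to 95 mm and grips with 3 to 60 N. Pads are 20 mm wide; open, the fingers measure 119 mm over their backs; the gripper's body (75 mm by 180 mm) begins 59 mm behind the grasp point.
Start: joints at [-1.381, 0.124, 1.65, -0, 1.367, -0.083], TCP at [0.175, -0.626, 0.215] pointing down, gripper open.
Joint ranges: [-2.61, 2.61], [-1.02, 2.33], [0.03, 2.71], [-1.35, 4.49], [0.32, 2.68], [-2.91, 2.91]. Speed limits (rad/s): [2.57, 2.57, 3.14, 3.14, 3.14, 3.14].

INTERFACE

Orientations are given as a rotation vector (axis times angle).
In Python, from station import bot, vision, ticket, models gives the robot as it stands.
- The arm moves only by the tool apply_moves, never from a script. Its argument "rows" is text: rows parted by semicolons, each of 5 numbers parted by spaces: the shift along the tool's x, y, z in cm, then the turn about the tool's y in degrees, then the finger opening in cm, from 0 to 9.51. A call has 1 to 5 rows; each row shifts and turns the commanded pose from where the row before left it, along the tool's axes as they then stand; what a row does not reach is not made up. A row lasts 1/8 s, in which the tool goes at most 62.5 mm and 10.7 degrees, less where a joint would pass 70% of its speed; a pose out of reach is approached as far as the arm can. A call with a gripper value outside its range is refused whole. The fingers move at their own pace and stop on an object; the grip force is fixed at half the most. Time passes only in rows, so rows that do not move let the fingers close. It gives the time, the measured TCP pose, the force and the opening at its end, in the units of the state.
- bot.state(): the state, without advancing time (a new reading comes with each control period).
- vision.capture(name): name is "side" or "top"; returns the picture (420x560x3 uint8, red, green, blue); there is no depth.
- vision.camera_info(name): a dict with "K" (3x3 intrinsics, pixels), "origin" and "attitude" of the camera in the world. Camera axes: x right, y up, looking along -z (the intrinsics and any distortion apply to the point x, -y, -z); pixel columns grow to the right and rows downward; lengths in m; the calibration is good to about 2 mm. A picture is of the moment at which its call begins. camera_info takes no time and is no camera call.
- ticket.finish_job(): hands the job in, once; it reports no verdict.
Trained networks look in the newest picture that a camera, given by its name, has taken for a name from the list of things; names that differ only in an ending like _2 or _b are one class to them, and where a whole thing is asked for, a point or a joint stands for the part that bears it (a point fixed in the world has none). Each returns a list of dicts, best first, with "conf" (0 to 1); they miss things now and then, are a little off and sometimes report something else, mostly with a low value. They report only what shows in the picture. A call takes as long as a camera call. They do not tell look-alikes from the thing itself.
- models.recognise(camera, name): "uv" ([column, row] in pixels, amid what is visible of it).
The state is a dict: "time_s": time; "joint_positions": joint angles; "dq": joint speeds; "joint_torque": joint torques, N m; "eef_pos": TCP position; "ee_rot": TCP orientation; "contact_force": force on the tool from outside, world axes, zero at the start; "wrist_torque": the same for the moment, N m; "opening": finger opening in m.
Only numpy, scipy, OpenCV 4.12 (cv2) and the standard library are available. Lean on these libraries where they do the work, as an engineer would, in place of code of your own. Each camera call takes 0.05 s, during which the arm holds its last target.

TASK

Clear up after the drilling: stand the three aluminium bowls inside one another in size order, the smallest innermost, each resting flat on the floor of the next. Then pick up the parts tray and tip it so that its nuts slide off into the smallest bowl, and put the empty tray back flat on the bench. Any nut lying astray on the bench goes into the smallest bowl too; leave the drill, the bit case, the punch and the wooden block where they are.

Things in the scene. Friction and masses are not known exactly. Their poses are not given: they have to be found in the camera images.
- bowl_large: largest of three round aluminium bowls: 204 mm over the rim, 50 tall, foot 164 across, walls 3 and floor 4 mm thick, 300 g. Rolled rim 8 mm wide radially (outside at the full diameter), 10 high: grip it, one finger inside, one outside. Origin: underside centre, z up. Starts mid-bench
- bowl_medium: middle of three round aluminium bowls: 152 mm over the rim, 54 tall, foot 116 across, walls 3 and floor 4 mm thick, 160 g. Rolled rim 8 mm wide radially (outside at the full diameter), 10 high: grip it, one finger inside, one outside. Origin: underside centre, z up. Starts on the robot's right. Nested, it has about 20 mm sideways play and its rim is 8 mm above the large one's
- bowl_small: smallest of three round aluminium bowls: 100 mm over the rim, 58 tall, foot 72 across, walls 3 and floor 4 mm thick, 100 g. Rolled rim 8 mm wide radially (outside at the full diameter), 10 high: grip it, one finger inside, one outside. Origin: underside centre, z up. Opening 84 mm wide. Starts on the robot's right. Nested, it has about 20 mm sideways play and its rim is 8 mm above the middle one's
- tray: parts tray of smooth 3 mm aluminium, 180 g: flat trough 150 mm long, walls 22 mm high at back and sides, inside 92 mm wide at the back, 64 at the open front (pouring mouth). Steel nuts start to slide on it at 16 to 23 degrees. Origin: underside, mid-trough; x to the mouth, z up. Starts flat on the bench on the robot's left, mouth roughly towards the robot
- tray_grip (a point): point inside the tray's handle, 110 mm behind the tray's origin, 30 mm above its underside; axes as the tray's. The handle is a straight level black bar behind the back wall, from 76 to 176 mm behind the tray's origin, 20 mm wide (y) and 16 mm thick (z)
- tray_mouth (a point): middle of the tray's open front edge, on the upper face of its floor (75 mm ahead of the tray's origin); axes as the tray's
- tray_nut1: hexagon nut of plain steel, 24 mm over the flats, 13 mm thick, 33 g; origin at the centre of one face, z along its bore into the nut, x pointing at the middle of a flat (flats every 60 degrees). Starts lying on the tray, or is absent
- tray_nut2: hexagon nut of plain steel, 24 mm over the flats, 13 mm thick, 33 g; origin at the centre of one face, z along its bore into the nut, x pointing at the middle of a flat (flats every 60 degrees). Starts lying on the tray, or is absent
- tray_nut3: hexagon nut of plain steel, 24 mm over the flats, 13 mm thick, 33 g; origin at the centre of one face, z along its bore into the nut, x pointing at the middle of a flat (flats every 60 degrees). Starts lying on the tray, or is absent
- tray_nut4: hexagon nut of plain steel, 24 mm over the flats, 13 mm thick, 33 g; origin at the centre of one face, z along its bore into the nut, x pointing at the middle of a flat (flats every 60 degrees). Starts lying on the tray, or is absent
- tray_nut5: hexagon nut of plain steel, 24 mm over the flats, 13 mm thick, 33 g; origin at the centre of one face, z along its bore into the nut, x pointing at the middle of a flat (flats every 60 degrees). Starts lying on the tray, or is absent
- loose_nut1: hexagon nut of plain steel, 24 mm over the flats, 13 mm thick, 33 g; origin at the centre of one face, z along its bore into the nut, x pointing at the middle of a flat (flats every 60 degrees). Starts lying astray on the bench beyond the large bowl, or is absent
- loose_nut2: hexagon nut of plain steel, 24 mm over the flats, 13 mm thick, 33 g; origin at the centre of one face, z along its bore into the nut, x pointing at the middle of a flat (flats every 60 degrees). Starts lying astray on the bench beyond the large bowl, or is absent
- loose_nut3: hexagon nut of plain steel, 24 mm over the flats, 13 mm thick, 33 g; origin at the centre of one face, z along its bore into the nut, x pointing at the middle of a flat (flats every 60 degrees). Starts lying astray on the bench beyond the large bowl, or is absent
- drill: bystander: compact cordless drill standing on its battery, 190 mm tall; origin at the centre of the underside
- bit_case: bystander: closed black plastic bit case, 95 x 150 x 43 mm; origin at the centre of the underside
- punch: bystander: steel punch lying down, 120 mm long, 12 mm thick; origin under its middle
- wood_block: bystander: wooden block with drilled holes, 60 x 110 x 38 mm; origin at the centre of the underside
Things that resemble listed ones, but are neither listed nor needed, are in the scene too. What is shaped like the bowl_medium but orange or pink is not meant.

How it is judged:
On the way, in this order (a step that is already met when the one before it is completed fails the run):
1. the three bowls are nested in size order, each standing flat on the floor of the next (horizontal distance between bowl_medium and bowl_large below 0.03 m and z of bowl_medium in the frame of bowl_large between 0 and 0.01 m and angle between the z axis of bowl_medium and the z axis of bowl_large, either way round below 0.12 rad and horizontal distance between bowl_small and bowl_medium below 0.03 m and z of bowl_small in the frame of bowl_medium between 0 and 0.01 m and angle between the z axis of bowl_small and the z axis of bowl_medium, either way round below 0.12 rad and angle between bowl_large's own z axis and vertical below 0.12 rad and contact force between the fingers and bowl_small below 0.05 N and contact force between the fingers and bowl_medium below 0.05 N), for 0.2 s.
2. the tray, with nuts still on it, is held tipped with its mouth above the smallest bowl (angle between tray's own z axis and vertical above 0.2 rad and z of tray_mouth in the frame of bowl_small above 0.04 m and horizontal distance between tray_mouth and bowl_small below 0.08 m and ((x of tray_nut1 in the frame of tray between -0.075 and 0.078 m and y of tray_nut1 in the frame of tray between -0.05 and 0.05 m and z of tray_nut1 in the frame of tray between 0 and 0.035 m) or (x of tray_nut2 in the frame of tray between -0.075 and 0.078 m and y of tray_nut2 in the frame of tray between -0.05 and 0.05 m and z of tray_nut2 in the frame of tray between 0 and 0.035 m) or (x of tray_nut3 in the frame of tray between -0.075 and 0.078 m and y of tray_nut3 in the frame of tray between -0.05 and 0.05 m and z of tray_nut3 in the frame of tray between 0 and 0.035 m) or (x of tray_nut4 in the frame of tray between -0.075 and 0.078 m and y of tray_nut4 in the frame of tray between -0.05 and 0.05 m and z of tray_nut4 in the frame of tray between 0 and 0.035 m) or (x of tray_nut5 in the frame of tray between -0.075 and 0.078 m and y of tray_nut5 in the frame of tray between -0.05 and 0.05 m and z of tray_nut5 in the frame of tray between 0 and 0.035 m))), for 0.05 s.
At the end, for the whole second after the job is handed in: Bowls nested small in middle in large: centres within 30 mm, undersides at most 10 mm apart, within 7 degrees of flat. Every nut present lies inside the smallest bowl, below its rim. The empty tray is at rest flat on the bench (within 6 degrees and 6 mm) (horizontal distance between bowl_medium and bowl_large below 0.03 m and z of bowl_medium in the frame of bowl_large between 0 and 0.01 m and angle between the z axis of bowl_medium and the z axis of bowl_large, either way round below 0.12 rad and horizontal distance between bowl_small and bowl_medium below 0.03 m and z of bowl_small in the frame of bowl_medium between 0 and 0.01 m and angle between the z axis of bowl_small and the z axis of bowl_medium, either way round below 0.12 rad and angle between bowl_large's own z axis and vertical below 0.12 rad and horizontal distance between each of tray_nut1, tray_nut2, tray_nut3, tray_nut4, tray_nut5, loose_nut1, loose_nut2, loose_nut3 and bowl_small below 0.046 m and z of tray_nut1 in the frame of bowl_small between 0 and 0.058 m and z of tray_nut2 in the frame of bowl_small between 0 and 0.058 m and z of tray_nut3 in the frame of bowl_small between 0 and 0.058 m and z of tray_nut4 in the frame of bowl_small between 0 and 0.058 m and z of tray_nut5 in the frame of bowl_small between 0 and 0.058 m and z of loose_nut1 in the frame of bowl_small between 0 and 0.058 m and z of loose_nut2 in the frame of bowl_small between 0 and 0.058 m and z of loose_nut3 in the frame of bowl_small between 0 and 0.058 m and angle between tray's own z axis and vertical below 0.1 rad and height (world z) of tray between -0.004 and 0.006 m and linear speed of each of tray, bowl_small below 0.02 m/s); the robot touches nothing.
It fails at once if the drill is pushed more than 30 mm from its place (distance of drill from where it was at the start of the episode above 0.03 m).
It fails at once if the bit case is pushed more than 30 mm from its place (distance of bit_case from where it was at the start of the episode above 0.03 m).
It fails at once if the punch is pushed more than 30 mm from its place (distance of punch from where it was at the start of the episode above 0.03 m).
It fails at once if the wood block is pushed more than 30 mm from its place (distance of wood_block from where it was at the start of the episode above 0.03 m).
Of tray_nut1, tray_nut2, tray_nut3, tray_nut4, tray_nut5 only 3 to 5 are there at a start; the rules pass over those that are not, and their reading is None.
Of loose_nut1, loose_nut2, loose_nut3 only 1 to 3 are there at a start; the rules pass over those that are not, and their reading is None.
At some moment in a run one of bowl_medium, bowl_small, loose_nut1, loose_nut2, loose_nut3 may be knocked a few centimetres aside while the robot is not near it.
It also fails if it takes over 210 s, if anything falls off the work surface, if the arm or the gripper's body presses on something with over 40 N, if the wrist force passes 120 N, or if a joint passes its speed limit or range.

## Working session

There is one attempt and no reset: what is moved stays moved. The work goes in short steps, Python scripts to look and compute and a tool call to move; the robot and the scene stay as the last step left them, time stands still between calls to the robot, and variables do not carry over. Pictures are saved under pics/ and viewed, and the job is handed in when it is done.

Besides the shell and the picture viewer there is one more tool, called after "Emit:" as a command line: name --argument value ..., lists and objects as JSON in quotes. apply_moves: Moves the arm, as the interface text tells. Its arguments: {"type":"object","properties":{"rows":{"type":"string"}},"required":["rows"]}

```bash
ls; mkdir -p pics
python3 - <<'E'
from station import bot, vision, ticket, models
import cv2,numpy as np
np.set_printoptions(precision=4,suppress=True)
for n in("side","top"):
    im=vision.capture(n); cv2.imwrite(f"pics/a_{n}.png",cv2.resize(im[:,:,::-1],(800,600),interpolation=cv2.INTER_CUBIC))
    i=vision.camera_info(n); print(n,i)
print(bot.state(),bot.tcp_to_grasp)
E
```

```text
pics
side {'K': array([[397.2876,   0.    , 280.4714],
       [  0.    , 397.2876, 205.731 ],
       [  0.    ,   0.    ,   1.    ]]), 'origin': array([0.4436, 0.5563, 0.8555]), 'attitude': array([ 0.1058, -1.0226, -2.7245])}
top {'K': array([[422.4484,   0.    , 279.2125],
       [  0.    , 422.4484, 207.3142],
       [  0.    ,   0.    ,   1.    ]]), 'origin': array([ 0.3037, -0.1358,  1.301 ]), 'attitude': array([ 0.172 , -0.157 , -1.4419])}
{'time_s': 0.1, 'joint_positions': array([-1.3806,  0.1245,  1.6515, -0.    ,  1.3675, -0.0826]), 'dq': array([ 0.0026, -0.0014, -0.0037, -0.    , -0.0001, -0.0009]), 'joint_torque': array([  0.0007, -41.8881, -36.1097,   0.0777,   0.0462,  -0.0001]), 'eef_pos': array([ 0.175 , -0.6254,  0.2135]), 'ee_rot': array([-0.285 ,  2.0775, -2.0736]), 'contact_force': array([-0.2461,  0.6175,  0.0918]), 'wrist_torque': array([-0.0027,  0.0048,  0.0119]), 'opening': 0.09503862852188691} 0.0188
```

View pics/a_top.png

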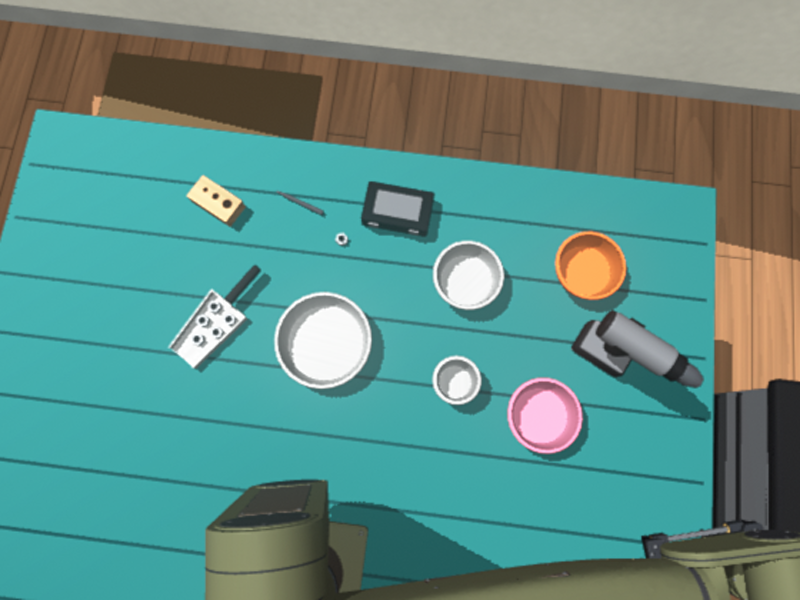

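View pics/a_side.png

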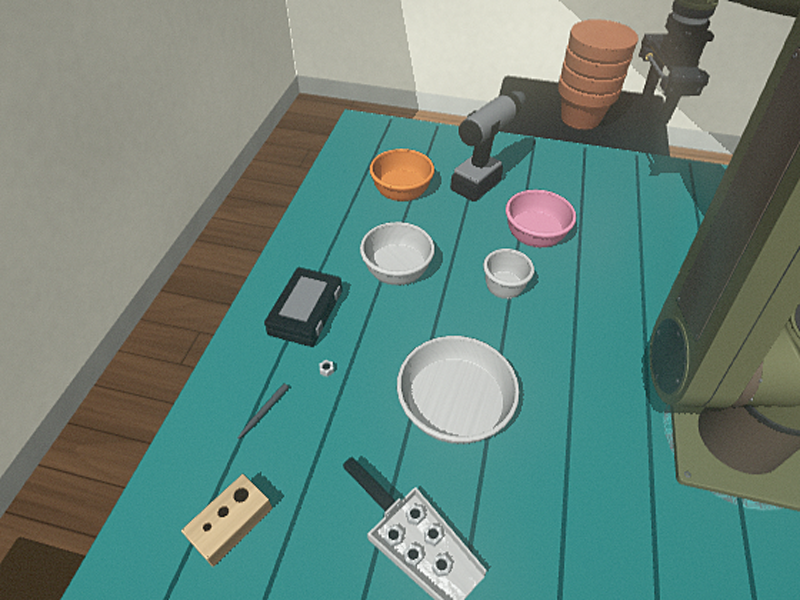

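Run:
```python
from station import bot, vision, ticket, models
for c in("top","side"):
  for n in ["bowl_large","bowl_medium","bowl_small","tray","tray_grip","tray_mouth","tray_nut1","loose_nut1","drill","bit_case","punch","wood_block"]:
    print(c,n,[(round(float(d['conf']),2),[int(x) for x in d['uv']]) for d in models.recognise(c,n)])
```

```text
top bowl_large [(0.74, [280, 147]), (0.72, [227, 237])]
top bowl_medium [(0.74, [413, 186]), (0.59, [329, 189]), (0.58, [380, 292])]
top bowl_small [(0.85, [320, 267])]
top tray [(0.89, [148, 231])]
top tray_grip [(0.61, [145, 232])]
top tray_mouth [(0.73, [227, 236]), (0.59, [145, 229])]
top tray_nut1 [(0.38, [148, 216]), (0.2, [145, 229])]
top loose_nut1 [(0.6, [441, 243]), (0.57, [241, 171])]
top drill [(0.56, [438, 243])]
top bit_case [(0.65, [279, 148]), (0.19, [439, 243])]
top punch [(0.47, [214, 142])]
top wood_block [(0.8, [154, 139])]
side bowl_large [(0.61, [316, 273]), (0.25, [287, 358])]
side bowl_medium [(0.76, [374, 155]), (0.7, [279, 177]), (0.65, [158, 363]), (0.55, [280, 121])]
side bowl_small [(0.77, [356, 189])]
side tray [(0.87, [295, 379])]
side tray_grip [(0.67, [294, 383])]
side tray_mouth [(0.85, [296, 378])]
side tray_nut1 [(0.62, [273, 375]), (0.61, [310, 397]), (0.6, [289, 358]), (0.54, [291, 384])]
side loose_nut1 [(0.6, [227, 254])]
side drill [(0.71, [340, 100])]
side bit_case []
side punch [(0.6, [185, 282])]
side wood_block [(0.95, [158, 362])]
```

The top view (in 800x600 pixels) shows:
- **Aluminium bowls:** large at (323,340), medium at (468,275), small at (457,380).
- **Medium look-alikes:** orange at (590,266) and pink at (545,415). Both are excluded by colour.
- **Nuts:** five on the tray, around (213,322), and one loose at (341,239).

Next I'll localise everything by calibration.

```bash
cat > h.py <<'E'
from station import bot, vision, ticket, models
import cv2,numpy as np
from scipy.spatial.transform import Rotation as Ro
from scipy.optimize import least_squares
np.set_printoptions(precision=4,suppress=True)
def cam(n):
    i=vision.camera_info(n); return i['K'],i['origin'],Ro.from_rotvec(i['attitude']).as_matrix()
def ray(n,uv,z):
    K,o,R=cam(n); uv=np.atleast_2d(uv).astype(float)
    p=np.c_[(uv-K[:2,2])/K[0,0],np.ones(len(uv))]*[1,-1,-1]
    d=p@R.T; return o+d*((z-o[2])/d[:,2])[:,None]
def proj(n,P):
    K,o,R=cam(n); q=(np.atleast_2d(P)-o)@R; q=q*[1,-1,-1]
    return (q[:,:2]/q[:,2:])*K[0,0]+K[:2,2]
def mask(im):
    h=cv2.cvtColor(im,cv2.COLOR_RGB2HSV); return ((h[...,1]<40)&(h[...,2]>110)).astype(np.uint8)
def bowl(n,im,seed,R,h):
    m=mask(im); k,lab,st,c=cv2.connectedComponentsWithStats(m)
    ys,xs=np.nonzero(lab); i=np.argmin((xs-seed[0])**2+(ys-seed[1])**2); l=lab[ys[i],xs[i]]
    cs,_=cv2.findContours((lab==l).astype(np.uint8),cv2.RETR_EXTERNAL,cv2.CHAIN_APPROX_NONE)
    q=max(cs,key=len)[:,0,:]
    P=ray(n,q,h-.004)[:,:2]
    f=lambda c:np.hypot(*(P-c).T)-R
    s=least_squares(f,P.mean(0),loss='soft_l1',f_scale=.002)
    return s.x,np.sqrt(np.mean(f(s.x)**2)),st[l,4]
def show(name,im,s=1.4286):
    cv2.imwrite('pics/'+name,cv2.resize(im[:,:,::-1],None,fx=s,fy=s,interpolation=cv2.INTER_CUBIC))
def plan(x,y,z,yaw=None):
    """tool-frame shift (cm) from now to x,y,z; yaw = angle of the tool z axis in world (mod 180)"""
    s=bot.state(); R=Ro.from_rotvec(s['ee_rot']).as_matrix()
    cur=np.degrees(np.arctan2(R[1,2],R[0,2])); print('yaw now',cur,'pos',s['eef_pos'],'q6',s['joint_positions'][5])
    t=0
    if yaw is not None:
        t=-((yaw-cur+90)%180-90)   # tool y is down: +turn lowers yaw
        R2=R@Ro.from_rotvec([0,np.radians(t),0]).as_matrix()
    else: R2=R
    d=np.array([x,y,z])-s['eef_pos']
    print('turn',round(t,1),'then shift cm',(R2.T@d)*100, ' | before-turn axes',(R.T@d)*100)
E
python3 - <<'E'
from h import *
s=bot.state();print(Ro.from_rotvec(s['ee_rot']).as_matrix())
for n,S in(("top",dict(L=(227,237),M=(329,189),S=(320,267))),("side",dict(L=(316,273),M=(279,177),S=(356,189)))):
    im=vision.capture(n)
    for k,R,h in(("L",.102,.05),("M",.076,.054),("S",.05,.058)):
        print(n,k,*bowl(n,im,S[k],R,h))
a=ray("top",[[241,171]],.01)[0][:2],ray("side",[[227,254]],.01)[0][:2];print('nut',a)
E
```

```text
[[-0.963  -0.      0.2694]
 [-0.2694  0.0001 -0.963 ]
 [ 0.     -1.     -0.0001]]
top L [0.4628 0.0409] 0.0017876535777567191 3585
top M [ 0.6384 -0.2473] 0.0017481422215913996 1875
top S [ 0.413  -0.2455] 0.0017078667127834587 911
side L [0.4628 0.0405] 0.0014068322271129905 4971
side M [ 0.6379 -0.2439] 0.007914470228025838 1676
side S [ 0.4131 -0.2399] 0.011323847933884626 928
nut (array([0.684 , 0.0293]), array([0.7015, 0.0306]))
```

Run:
```python
from h import *
im=vision.capture("top"); show("c1.png",im[150:300,100:400],2.6)
im=vision.capture("side"); show("c2.png",im[120:420,150:400],2)
```

```text
(no output)
```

View pics/c1.png

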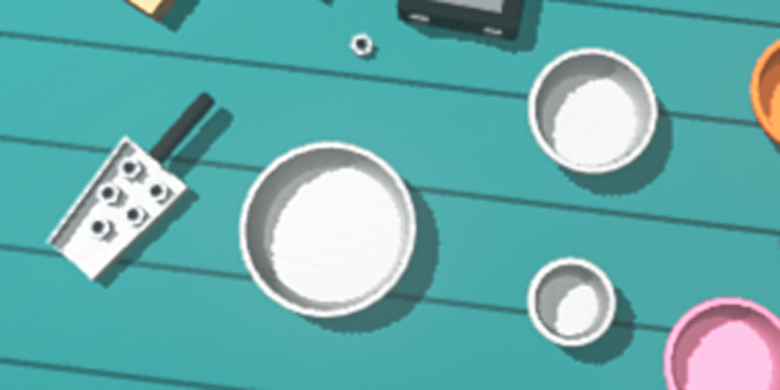

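View pics/c2.png

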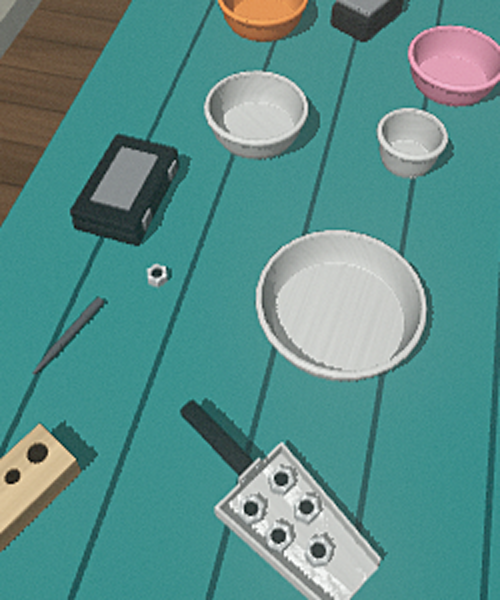

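The crops confirm the choice of bowls. The plain aluminium medium is at top pixel (329,189), and exactly five nuts are on the tray. One loose nut is visible, near top pixel (239,167). Now planning the first moves.

Run:
```python
from h import *
for p in([.35,-.3,.25],[.619,-.178,.15]): plan(*p)
print(ray("top",[[238.8,167.3]],.013),ray("top",[[440,243]],.08))
```

```text
yaw now -74.37053265103707 pos [ 0.1751 -0.626   0.2146] q6 -0.08258992852565421
turn 0 then shift cm [-25.6254  -3.5347 -26.6783]  | before-turn axes [-25.6254  -3.5347 -26.6783]
yaw now -74.37053265103707 pos [ 0.1751 -0.626   0.2146] q6 -0.08258992852565421
turn 0 then shift cm [-54.8175   6.4657 -31.1796]  | before-turn axes [-54.8175   6.4657 -31.1796]
[[0.6944 0.0376 0.013 ]] [[ 0.5186 -0.5845  0.08  ]]
```

Emit:
apply_moves --rows "-4 -1 -4 0 4; -4 -1 -4 0 4; -4 -1 -4 0 4; -4 0 -4 0 4; -4 0 -4 0 4"

```text
time_s: 2.12
eef_pos: [0.3145, -0.378, 0.2451]
ee_rot: [-0.284, 2.074, -2.076]
contact_force: [0.8, 0.1, -0.6]
opening: 0.0501
```

Emit:
apply_moves --rows "-5 0 -3 0 4; -5 0 -3 0 4; -5 0 -2 0 4; -5 0 -2 0 4; -5 0 0 0 4"

```text
time_s: 2.75
eef_pos: [0.529, -0.214, 0.2452]
ee_rot: [-0.286, 2.074, -2.075]
contact_force: [0.7, -0.9, 1.0]
opening: 0.0397
```

Run:
```python
from h import *
c=np.array([.6384,-.2473]); R=Ro.from_rotvec(bot.state()['ee_rot']).as_matrix(); g=c-R[:2,2]*.072
plan(*g,.10); print(bot.state()['opening'])
im=vision.capture("top"); print(bowl("top",im,(329,189),.076,.054)); show("d1.png",im)
```

```text
yaw now -74.27320767071531 pos [ 0.529  -0.214   0.2452] q6 0.8178588259398594
turn 0 then shift cm [-9.6192 14.5291 -1.0394]  | before-turn axes [-9.6192 14.5291 -1.0394]
0.039737132856963085
(array([ 0.6505, -0.2395]), np.float64(0.001945516247728791), np.int32(22))
```

Emit:
apply_moves --rows "-5 0 -0.5 0 4; -4.6 3 -0.5 0 4; 0 6 0 0 4; 0 5 0 0 4; 0 0 0 0 4"

```text
time_s: 3.42
eef_pos: [0.6137, -0.1788, 0.099]
ee_rot: [-0.296, 2.085, -2.074]
contact_force: [-0.1, -0.0, -0.6]
opening: 0.0398
```

Run:
```python
from h import *
c=np.array([.6384,-.2473]); R=Ro.from_rotvec(bot.state()['ee_rot']).as_matrix(); g=c-R[:2,2]*.072
plan(*g,.038)
im=vision.capture("top");show("d1.png",im[120:300,200:440],3)
im=vision.capture("side"); show("d2.png",im[50:280,180:440],3);
```

```text
yaw now -74.36053669652291 pos [ 0.6137 -0.1788  0.099 ] q6 0.9303103848406948
turn 0 then shift cm [-0.5843  6.0983  0.0997]  | before-turn axes [-0.5843  6.0983  0.0997]
```

View pics/d2.png

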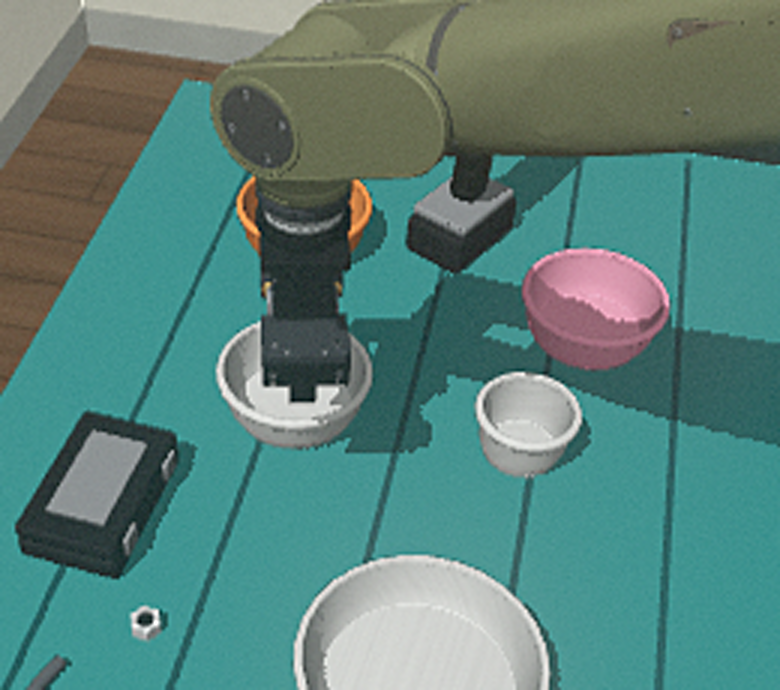

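View pics/d1.png

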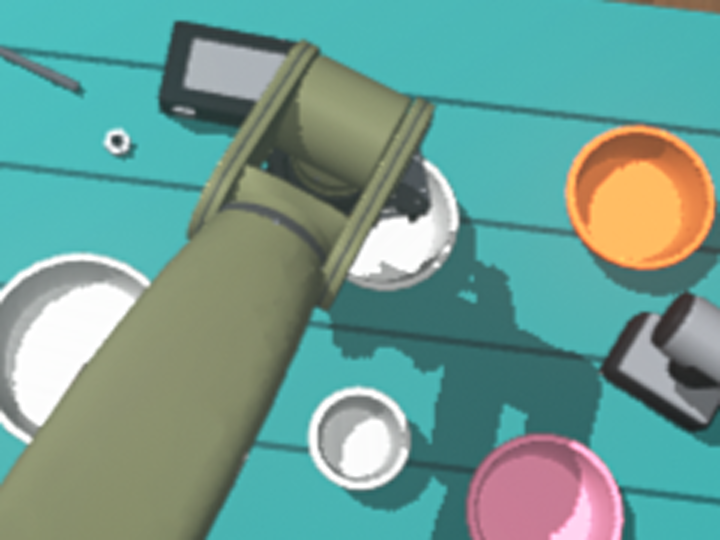

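The medium bowl hasn't moved, and the jaws hover over its near-left rim. Descending and closing.

Emit:
apply_moves --rows "-0.6 3 0.1 0 4; 0 3.1 0 0 4; 0 0 0 0 4; 0 0 0 0 0.3; 0 0 0 0 0.3"

```text
time_s: 4.15
eef_pos: [0.6252, -0.1804, 0.0467]
ee_rot: [-0.28, 2.071, -2.076]
contact_force: [0.1, -0.1, 0.1]
opening: 0.0253
```

Emit:
apply_moves --rows "0 0 0 0 0.3; 0 0 0 0 0.3; 0 0 0 0 0.3"

```text
time_s: 4.53
eef_pos: [0.6242, -0.1797, 0.0447]
ee_rot: [-0.283, 2.074, -2.075]
contact_force: [0.5, 0.1, 4.7]
opening: 0.0083
```

Emit:
apply_moves --rows "0 -1 0 0 0.3; 0 -2 0 0 0.3; 0 -4 0 0 0.3; 0 -4 0 0 0.3; 0 0 0 0 0.3"

```text
time_s: 5.15
eef_pos: [0.6262, -0.1808, 0.1599]
ee_rot: [-0.275, 2.067, -2.077]
contact_force: [0.5, -0.8, -1.6]
opening: 0.0084
```

Run:
```python
from h import *
s=bot.state();R=Ro.from_rotvec(s['ee_rot']).as_matrix();print(s['opening'],s['contact_force'])
c=np.array([.4628,.0409])+R[:2,2]*.006; g=c-R[:2,2]*.072
plan(*g,.14)
im=vision.capture("side"); show("d3.png",im,1.42);
```

```text
0.008385063109526214 [ 0.4727 -0.787  -1.6106]
yaw now -74.37499562726825 pos [ 0.6262 -0.1808  0.1599] q6 0.934718521765692
turn 0 then shift cm [  9.7832   1.7214 -32.3605]  | before-turn axes [  9.7832   1.7214 -32.3605]
```

View pics/d3.png

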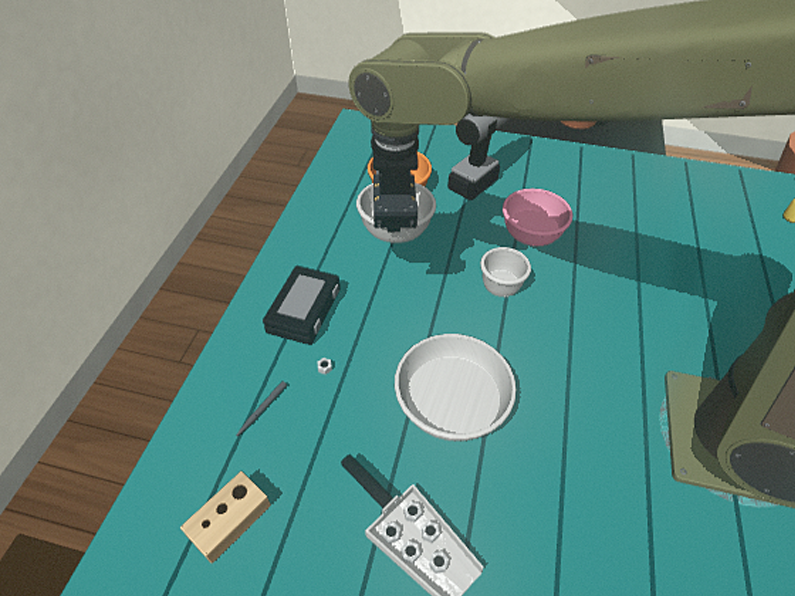

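The medium bowl is lifted level, with -1.6 N at the wrist, which matches its 160 g. Carrying it over the large bowl.

Emit:
apply_moves --rows "1 0 -3 0 0.3; 1.4 0 -4.5 0 0.3; 1.4 0 -4.5 0 0.3; 1.4 0 -4.5 0 0.3; 1.4 0 -4.5 0 0.3"

```text
time_s: 5.82
eef_pos: [0.5009, 0.006, 0.1516]
ee_rot: [-0.288, 2.078, -2.076]
contact_force: [0.6, 0.7, -1.2]
opening: 0.0081
```

Emit:
apply_moves --rows "1.4 0 -4.5 0 0.3; 1.4 0 -4.5 0 0.3; 0.4 0 -2 0 0.3; 0 0 0 0 0.3; 0 0 0 0 0.3"

```text
time_s: 6.45
eef_pos: [0.4426, 0.1016, 0.1528]
ee_rot: [-0.286, 2.076, -2.077]
contact_force: [0.1, 0.9, -2.1]
opening: 0.0079
```

Run:
```python
from h import *
s=bot.state();R=Ro.from_rotvec(s['ee_rot']).as_matrix();print(s['opening'],s['contact_force'])
c=np.array([.4628,.0409])+R[:2,2]*.006; g=c-R[:2,2]*.072
plan(*g,.0487)
im=vision.capture("side"); show("d4.png",im[150:400,200:450],3); print(bowl("top",vision.capture("top"),(320,267),.05,.058))
```

```text
0.007928567526628268 [ 0.1459  0.9133 -2.1176]
yaw now -74.37947208134922 pos [0.4426 0.1016 0.1528] q6 1.405858663236751
turn 0 then shift cm [-0.3306 10.4097 -0.2113]  | before-turn axes [-0.3306 10.4097 -0.2113]
(array([ 0.413 , -0.2454]), np.float64(0.0016536430568130757), np.int32(914))
```

View pics/d4.png

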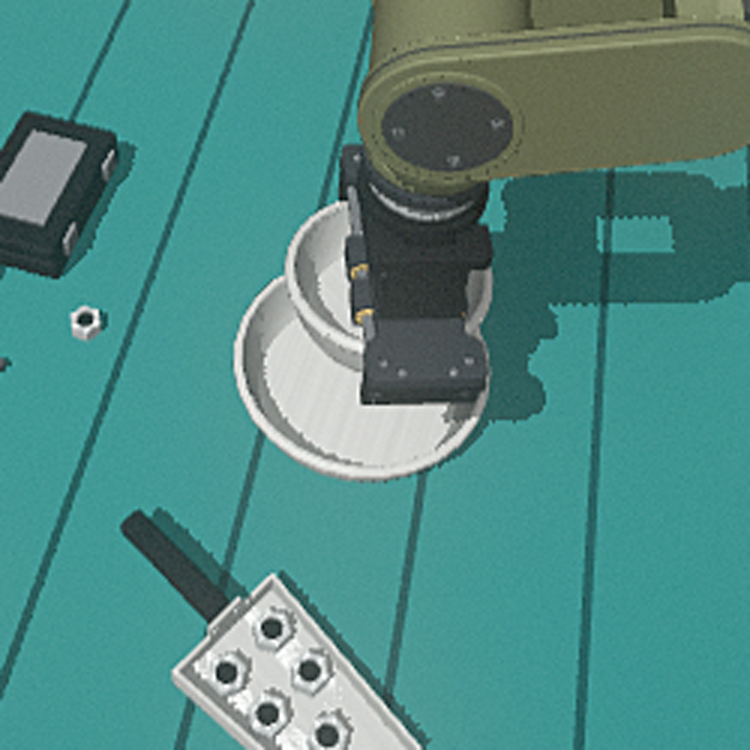

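Emit:
apply_moves --rows "-0.3 4 -0.2 0 0.3; 0 3 0 0 0.3; 0 2 0 0 0.3; 0 0.8 0 0 0.3; 0 0 0 0 0.3"

```text
time_s: 7.18
eef_pos: [0.4459, 0.1044, 0.056]
ee_rot: [-0.284, 2.075, -2.076]
contact_force: [0.7, 0.5, -1.0]
opening: 0.008
```

Emit:
apply_moves --rows "0 0.4 0 0 0.3; 0 0.3 0 0 0.3; 0 0 0 0 0.3"

```text
time_s: 7.55
eef_pos: [0.446, 0.1051, 0.0494]
ee_rot: [-0.283, 2.075, -2.074]
contact_force: [1.8, 4.5, 3.0]
opening: 0.008
```

Emit:
apply_moves --rows "0 0 0 0 1.2; 0 0 0 0 1.6; 0 -1 0 0 1.8; 0 -3 0 0 2; 0 -5 0 0 3"

```text
time_s: 8.18
eef_pos: [0.4435, 0.1045, 0.1381]
ee_rot: [-0.29, 2.077, -2.078]
contact_force: [0.3, -0.2, -0.2]
opening: 0.0254
```

Emit:
apply_moves --rows "0 -4 0 0 4; 3 0 3 0 4; 3 0 5 0 4; 0 0 6 0 4; 0 0 6 0 4"

```text
time_s: 8.8
eef_pos: [0.4413, -0.1058, 0.1798]
ee_rot: [-0.283, 2.074, -2.076]
contact_force: [0.7, 0.5, -0.3]
opening: 0.0398
```

Run:
```python
from h import *
im=vision.capture("side"); show("d5.png",im,1.42); 
im=vision.capture("top"); show("d6.png",im[120:320,100:400],2.6);
```

```text
(no output)
```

View pics/d5.png

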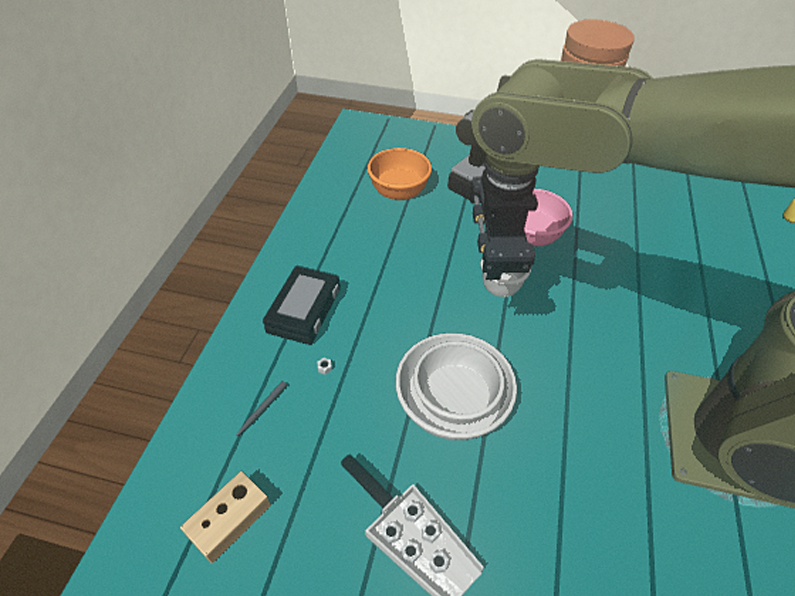

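View pics/d6.png

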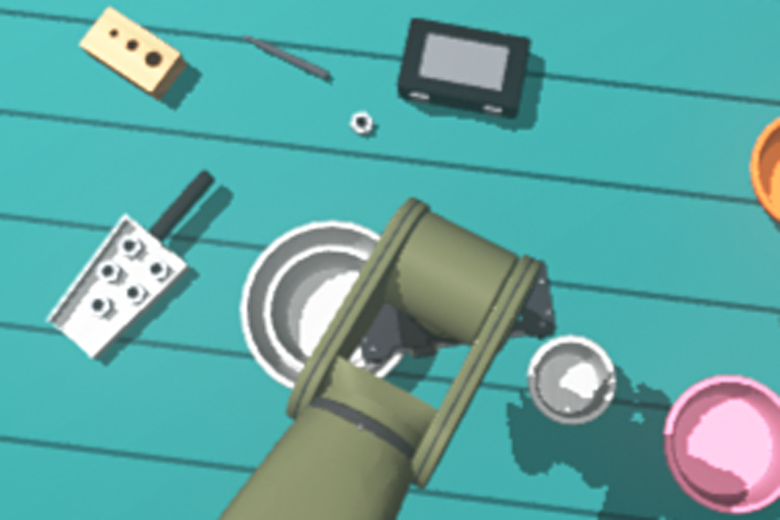

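Side view: the medium bowl sits flat inside the large one, around (458,383). Next is the small bowl.

Run:
```python
from h import *
s=bot.state();R=Ro.from_rotvec(s['ee_rot']).as_matrix()
g=np.array([.413,-.2455])-R[:2,2]*.046
plan(*g,.046)
```

```text
yaw now -74.74659547802116 pos [ 0.4418 -0.1085  0.1796] q6 0.9470284688341978
turn 0 then shift cm [ 6.386  13.3764  7.8307]  | before-turn axes [ 6.386  13.3764  7.8307]
```

Emit:
apply_moves --rows "3 0 4 0 3.5; 3.3 2 3.8 0 3.5; 0 4 0 0 3.5; 0 0 0 0 3.5; 0 0 0 0 3.5"

```text
time_s: 9.52
eef_pos: [0.4023, -0.1957, 0.12]
ee_rot: [-0.285, 2.074, -2.075]
contact_force: [0.3, -0.4, -0.2]
opening: 0.0349
```

Run:
```python
from h import *
s=bot.state();R=Ro.from_rotvec(s['ee_rot']).as_matrix()
g=np.array([.413,-.2455])-R[:2,2]*.046
plan(*g,.045)
im=vision.capture("side"); show("e1.png",im[100:280,250:450],3.5)
```

```text
yaw now -74.30384227836717 pos [ 0.4023 -0.1957  0.12  ] q6 0.7239567584990443
turn 0 then shift cm [0.3277 7.5    0.4767]  | before-turn axes [0.3277 7.5    0.4767]
```

View pics/e1.png

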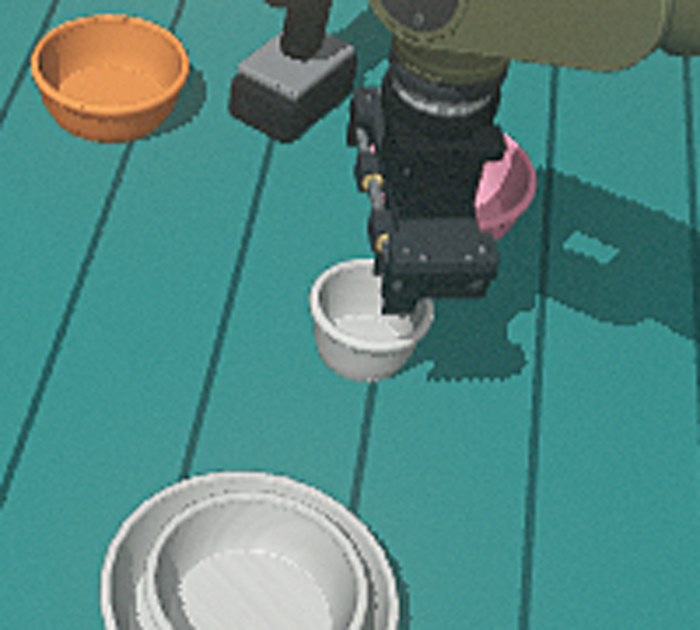

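Run:
```python
from h import *
im=vision.capture("side").copy()
a=np.linspace(0,2*np.pi,90)
def dr(im,n,c,R,h,col):
    P=np.c_[c[0]+R*np.cos(a),c[1]+R*np.sin(a),h+0*a]
    for u in proj(n,P): 
        u=np.round(u).astype(int); im[u[1],u[0]]=col
dr(im,"side",(.413,-.2455),.05,.054,(255,0,0))
show("e2.png",im[150:250,300:420],5)
```

```text
(no output)
```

View pics/e2.png

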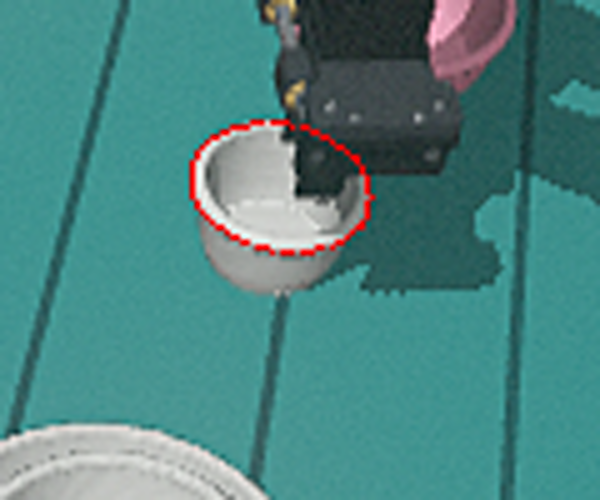

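The projected rim matches the bowl. Descending.

Emit:
apply_moves --rows "0.3 3 0.5 0 3.5; 0 3 0 0 3.5; 0 1.7 0 0 3.5; 0 0 0 0 3.5; 0 0 0 0 0.3"

```text
time_s: 10.25
eef_pos: [0.4012, -0.2021, 0.043]
ee_rot: [-0.283, 2.073, -2.076]
contact_force: [-0.0, -0.6, 0.7]
opening: 0.0296
```

Emit:
apply_moves --rows "0 0 0 0 0.3; 0 0 0 0 0.3; 0 0 0 0 0.3; 0 0 0 0 0.3"

```text
time_s: 10.75
eef_pos: [0.4006, -0.2021, 0.0426]
ee_rot: [-0.284, 2.074, -2.076]
contact_force: [-1.6, 0.7, 6.4]
opening: 0.0091
```

Emit:
apply_moves --rows "0 -1 0 0 0.3; 0 -2 0 0 0.3; 0 -4 0 0 0.3; 0 -4 0 0 0.3; 0 0 0 0 0.3"

```text
time_s: 11.38
eef_pos: [0.4021, -0.2028, 0.1555]
ee_rot: [-0.279, 2.068, -2.078]
contact_force: [-0.3, -0.2, -0.6]
opening: 0.0091
```

Run:
```python
from h import *
s=bot.state();R=Ro.from_rotvec(s['ee_rot']).as_matrix();print(s['opening'],s['contact_force'])
im=vision.capture("side"); show("e3.png",im,1.42)
im=vision.capture("top"); show("e4.png",im[120:320,100:400],2.6)
# medium centre, from side
m=mask(im)
print(ray("side",proj("side",[.4628,.0409,.05]),.05))
```

```text
0.009093009482497015 [-0.3437 -0.229  -0.5536]
[[0.4628 0.0409 0.05  ]]
```

View pics/e3.png

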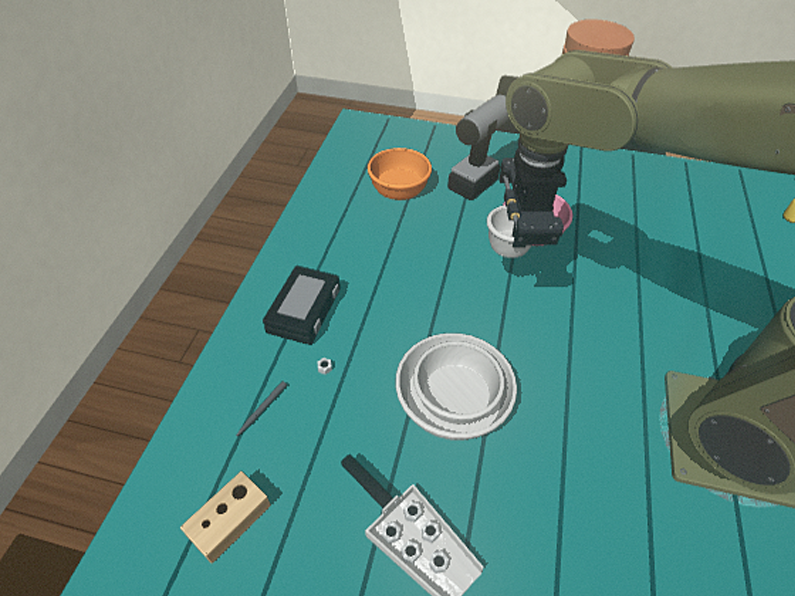

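View pics/e4.png

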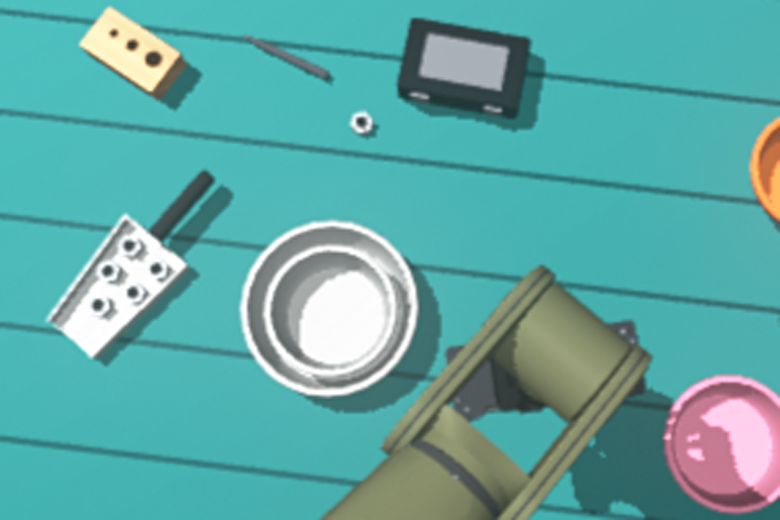

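Run:
```python
from h import *
im=vision.capture("top")
# dark gap between rims -> fit candidate circle by gradient score
g=cv2.GaussianBlur(cv2.cvtColor(im,cv2.COLOR_RGB2GRAY),(0,0),.8).astype(float)
a=np.linspace(0,2*np.pi,180)
def score(c,R,h):
    v=[]
    for r in(R+.003,R-.004):
        u=proj("top",np.c_[c[0]+r*np.cos(a),c[1]+r*np.sin(a),h+0*a]).astype(np.float32)
        v.append(cv2.remap(g.astype(np.float32),u[:,0].copy(),u[:,1].copy(),1)[:,0])
    return np.clip(v[1]-v[0],-30,60).mean()
for nm,R,h in(("M",.076,.054),("L",.102,.046)):
    b=max((score((x,y),R,h),x,y) for x in np.arange(.44,.49,.001) for y in np.arange(.015,.065,.001)); print(nm,b)
M=np.array([.4628,.0409])
u=ray("top",[[228.5,240.8]],.056);print(u)
```

```text
Traceback (most recent call last):
  File "h.py", line 13, in proj
    K,o,R=cam(n); q=(np.atleast_2d(P)-o)@R; q=q*[1,-1,-1]
          ~~~^^^
  File "h.py", line 7, in cam
    i=vision.camera_info(n); return i['K'],i['origin'],Ro.from_rotvec(i['attitude']).as_matrix()
ValueError: time passes only in moves, steps and waits
```

```bash
sed -i 's/^def cam(n):/import functools\n@functools.lru_cache(None)\ndef cam(n):/' h.py
cat >> h.py <<'E'
_a=np.linspace(0,2*np.pi,180)
def ringfit(n,im,R,h,c0,w=.03,st=.001):
    g=cv2.GaussianBlur(cv2.cvtColor(im,cv2.COLOR_RGB2GRAY),(0,0),.8).astype(np.float32)
    def score(c):
        v=[]
        for r in(R+.003,R-.004):
            u=proj(n,np.c_[c[0]+r*np.cos(_a),c[1]+r*np.sin(_a),h+0*_a]).astype(np.float32)
            v.append(cv2.remap(g,u[:,0].copy(),u[:,1].copy(),1)[:,0])
        return np.clip(v[1]-v[0],-30,60).mean()
    return max((score((x,y)),x,y) for x in np.arange(c0[0]-w,c0[0]+w,st) for y in np.arange(c0[1]-w,c0[1]+w,st))
E
python3 - <<'E'
from h import *
im=vision.capture("top")
print(ringfit("top",im,.076,.054,(.465,.04)),ringfit("top",im,.102,.046,(.465,.04)))
print(ray("top",[[228.5,240.8]],.056))
s=bot.state();R=Ro.from_rotvec(s['ee_rot']).as_matrix()
E
```

```text
(np.float32(54.52315), np.float64(0.4580000000000001), np.float64(0.036000000000000025)) (np.float32(59.907585), np.float64(0.4630000000000001), np.float64(0.04100000000000003))
[[0.4524 0.0297 0.056 ]]
```

Run:
```python
from h import *
plan(.4476,.0724,.15)
```

```text
yaw now -74.36624768047176 pos [ 0.399  -0.2009  0.1496] q6 0.7111719120217187
turn 0 then shift cm [-12.0466   0.0058 -25.0058]  | before-turn axes [-12.0466   0.0058 -25.0058]
```

Emit:
apply_moves --rows "-1.5 0 -3 0 0.3; -2 0 -4.4 0 0.3; -2 0 -4.4 0 0.3; -2 0 -4.4 0 0.3; -2 0 -4.4 0 0.3"

```text
time_s: 12.2
eef_pos: [0.435, 0.024, 0.1498]
ee_rot: [-0.288, 2.078, -2.076]
contact_force: [0.5, 0.4, -0.7]
opening: 0.0089
```

Emit:
apply_moves --rows "-1.5 0 -3 0 0.3; -1 0 -1.4 0 0.3; 0 0 0 0 0.3; 0 0 0 0 0.3"

```text
time_s: 12.7
eef_pos: [0.448, 0.0705, 0.1511]
ee_rot: [-0.285, 2.076, -2.077]
contact_force: [0.1, 0.8, -0.8]
opening: 0.0086
```

Run:
```python
from h import *
plan(.4476,.0724,.051)
im=vision.capture("side"); show("e5.png",im[150:400,200:450],3)
```

```text
yaw now -74.4247377454477 pos [0.448  0.0705 0.1511] q6 1.3370695733134828
turn 0 then shift cm [-0.023  10.0104 -0.1941]  | before-turn axes [-0.023  10.0104 -0.1941]
```

View pics/e5.png

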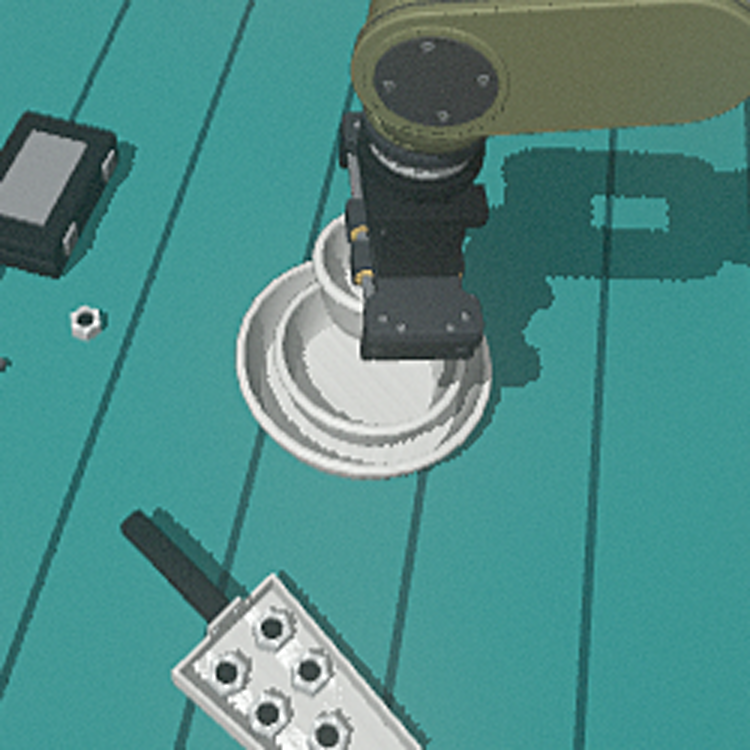

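Emit:
apply_moves --rows "0 3 -0.2 0 0.3; 0 3 0 0 0.3; 0 2.5 0 0 0.3; 0 1 0 0 0.3; 0 0 0 0 0.3"

```text
time_s: 13.38
eef_pos: [0.4475, 0.0728, 0.0564]
ee_rot: [-0.285, 2.077, -2.077]
contact_force: [-0.3, -0.8, -0.6]
opening: 0.0088
```

Emit:
apply_moves --rows "0 0.3 0 0 0.3; 0 0.2 0 0 0.3; 0 0 0 0 0.3"

```text
time_s: 13.75
eef_pos: [0.4483, 0.0734, 0.0523]
ee_rot: [-0.284, 2.074, -2.075]
contact_force: [0.4, -0.4, -0.3]
opening: 0.009
```

Emit:
apply_moves --rows "0 0.2 0 0 0.3; 0 0 0 0 0.3"

```text
time_s: 14.0
eef_pos: [0.4484, 0.0736, 0.0506]
ee_rot: [-0.283, 2.075, -2.075]
contact_force: [-1.0, 1.9, 4.8]
opening: 0.0092
```

Contact. Releasing and backing off.

Emit:
apply_moves --rows "0 0 0 0 1.2; 0 0 0 0 1.6; 0 -1 0 0 1.8; 0 -3 0 0 2; 0 -5 0 0 3"

```text
time_s: 14.62
eef_pos: [0.4461, 0.0732, 0.1391]
ee_rot: [-0.29, 2.078, -2.077]
contact_force: [0.9, 0.4, -0.7]
opening: 0.0255
```

Emit:
apply_moves --rows "0 -4 0 0 4; 0 -2 5 0 4; 3 0 5 0 4; 3 0 5 0 4; 0 0 5 0 4"

```text
time_s: 15.25
eef_pos: [0.4428, -0.1371, 0.2005]
ee_rot: [-0.282, 2.075, -2.076]
contact_force: [1.0, 0.7, -0.1]
opening: 0.0399
```

Run:
```python
from h import *
im=vision.capture("side"); show("f1.png",im[200:420,200:420],3)
im=vision.capture("top"); show("f2.png",im[120:320,100:400],2.6)
print(ringfit("top",im,.102,.046,(.465,.04)),ringfit("top",im,.076,.054,(.465,.04)),ringfit("top",im,.05,.062,(.46,.03)))
```

```text
(np.float32(41.22516), np.float64(0.4630000000000001), np.float64(0.04000000000000003)) (np.float32(38.238747), np.float64(0.4600000000000001), np.float64(0.04000000000000003)) (np.float32(45.58857), np.float64(0.4640000000000001), np.float64(0.035))
```

View pics/f1.png

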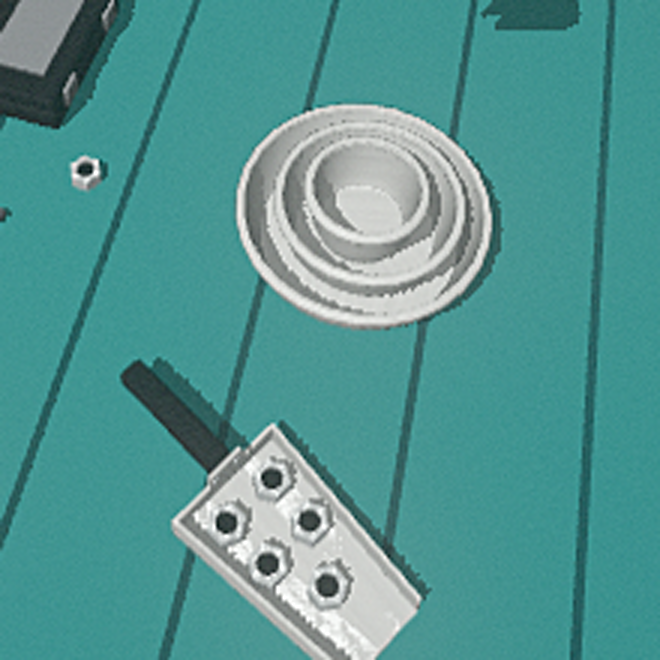

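View pics/f2.png

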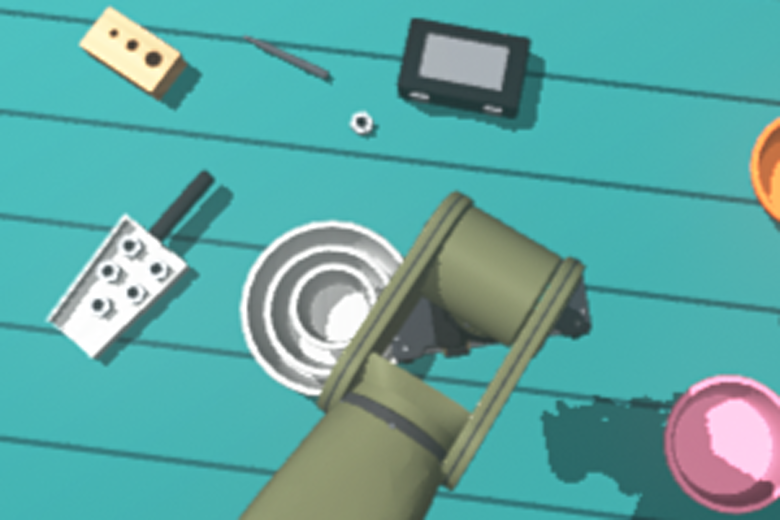

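All three bowls are nested flat: concentric rims, about 2–6 mm off centre. Next, the loose nut.

Run:
```python
from h import *
im=vision.capture("side"); show("g1.png",im[235:270,205:250],14)
show("g2.png",vision.capture("top")[155:180,225:255],16)
for n in("top","side"): print(models.recognise(n,"loose_nut1"))
print(ray("top",[[238.7,167.3]],.013),ray("side",[[228.5,256.5]],.013))
print('case',ray("top",[[254,156],[298,163],[260,131]],.04), 'punch', ray("top",[[226,149],[195,134]],.006))
```

```text
[]
[{'uv': [227.1, 255.6], 'conf': 0.53}, {'uv': [299.4, 290.8], 'conf': 0.44}]
[[0.6944 0.0379 0.013 ]] [[0.6945 0.0388 0.013 ]]
case [[ 0.7287 -0.008   0.04  ]
 [ 0.7229 -0.1476  0.04  ]
 [ 0.8138 -0.0157  0.04  ]] punch [[0.7526 0.0884 0.006 ]
 [0.7911 0.1962 0.006 ]]
```

View pics/g1.png

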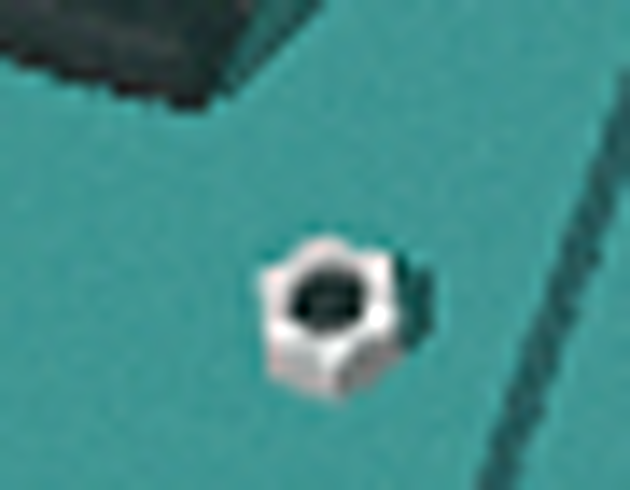

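View pics/g2.png

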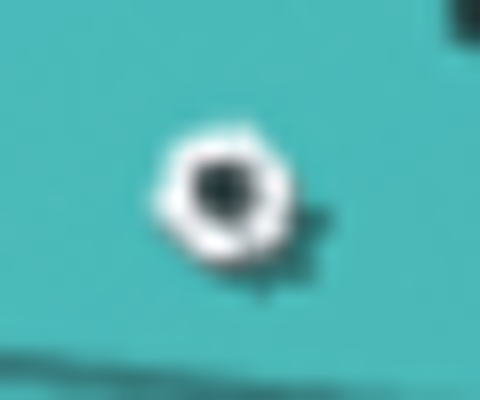

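Run:
```python
from h import *
p=np.array([[325,240],[390,258],[393,320],[328,352],[268,335],[263,278]])/14+[205,235]
P=ray("side",p,.013)[:,:2]; c=P.mean(0); d=P-c; print(c,np.hypot(*d.T),np.degrees(np.arctan2(d[:,1],d[:,0]))%60)
plan(.6945,.038,.1)
```

```text
[0.695 0.038] [0.0125 0.0136 0.0131 0.0118 0.013  0.0127] [51.0913 52.7824 51.9568 48.7908 53.2096 55.5015]
yaw now -74.32918145500427 pos [ 0.4437 -0.1347  0.1997] q6 0.8865580564041197
turn 0 then shift cm [-28.8145   9.9666  -9.8458]  | before-turn axes [-28.8145   9.9666  -9.8458]
```

Emit:
apply_moves --rows "-5 0 -2 0 5; -5 0 -2 0 5; -5 0 -2 0 5; -5 0 -2 0 5; -5 0 -1.8 0 5"

```text
time_s: 16.18
eef_pos: [0.659, 0.0297, 0.1998]
ee_rot: [-0.288, 2.074, -2.074]
contact_force: [0.6, 0.2, 1.4]
opening: 0.05
```

Emit:
apply_moves --rows "-3.8 0 0 0 5; 0 3 0 8 5; 0 3 0 8 5; 0 3 0 8 5; 0 0 0 0 5"

```text
time_s: 16.8
eef_pos: [0.692, 0.0384, 0.1061]
ee_rot: [-0.145, -2.144, 2.145]
contact_force: [0.0, -0.5, -0.5]
opening: 0.0505
```

Run:
```python
from h import *
plan(.6945,.038,.0,82)
show("g3.png",vision.capture("side")[150:330,120:360],3.3)
```

```text
yaw now -98.14546747556237 pos [0.692  0.0384 0.1061] q6 1.690918792599561
turn -0.1 then shift cm [-0.3257 10.6069 -0.0013]  | before-turn axes [-0.3257 10.6069 -0.0021]
```

View pics/g3.png

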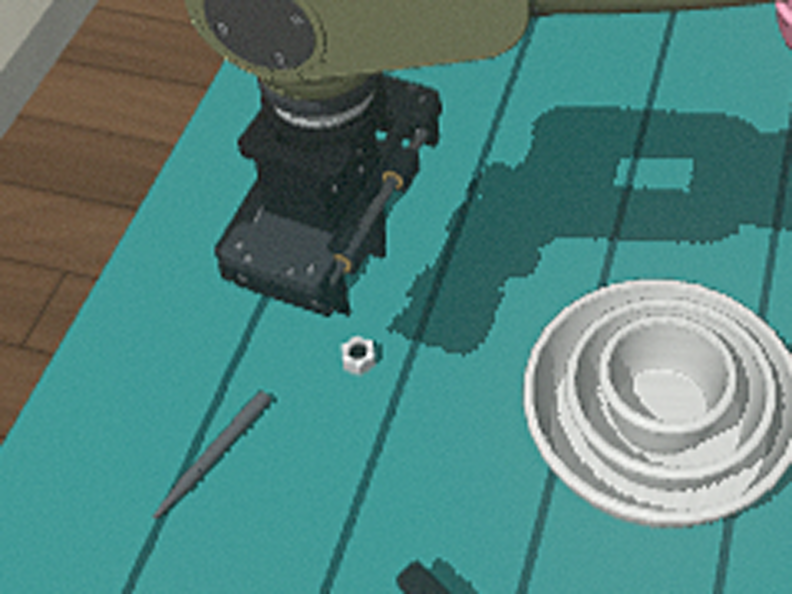

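Emit:
apply_moves --rows "-0.3 4 0 0 5; 0 3.5 0 0 5; 0 2 0 0 5; 0 0.7 0 0 5; 0 0 0 0 5"

```text
time_s: 17.48
eef_pos: [0.6986, 0.0363, 0.0088]
ee_rot: [-0.158, -2.147, 2.146]
contact_force: [0.2, 0.2, -0.3]
opening: 0.0503
```

Run:
```python
from h import *
plan(.6945,.038,.002,82)
show("g4.png",vision.capture("side")[150:330,120:360],3.3)
```

```text
yaw now -98.3382279126248 pos [0.6986 0.0363 0.0088] q6 1.6914565233111396
turn -0.3 then shift cm [ 0.4264  0.6757 -0.1159]  | before-turn axes [ 0.4271  0.6757 -0.1134]
```

View pics/g4.png

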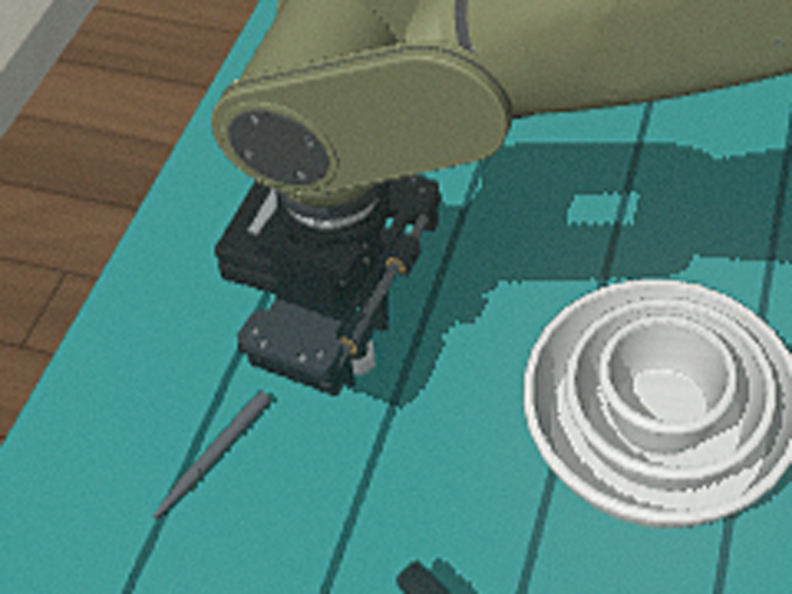

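Emit:
apply_moves --rows "0.3 0.4 0 0 5; 0 0 0 0 5; 0 0 0 0 1; 0 0 0 0 1; 0 0 0 0 1"

```text
time_s: 18.15
eef_pos: [0.6949, 0.0366, 0.0037]
ee_rot: [-0.157, -2.146, 2.146]
contact_force: [0.7, -0.2, 0.3]
opening: 0.0252
```

Emit:
apply_moves --rows "0 0 0 0 1; 0 0 0 0 1; 0 -2 0 0 1; 0 -4 0 0 1; 0 -5 0 0 1"

```text
time_s: 18.77
eef_pos: [0.6941, 0.0366, 0.1148]
ee_rot: [-0.155, -2.145, 2.145]
contact_force: [1.1, -0.5, -0.5]
opening: 0.024
```

Run:
```python
from h import *
plan(.463,.037,.14)
show("g5.png",vision.capture("side")[130:330,120:360],3.3)
```

```text
yaw now -98.37082521203476 pos [0.6941 0.0366 0.1148] q6 1.6923442955419092
turn 0 then shift cm [22.8741 -2.4809  3.3229]  | before-turn axes [22.8741 -2.4809  3.3229]
```

View pics/g5.png

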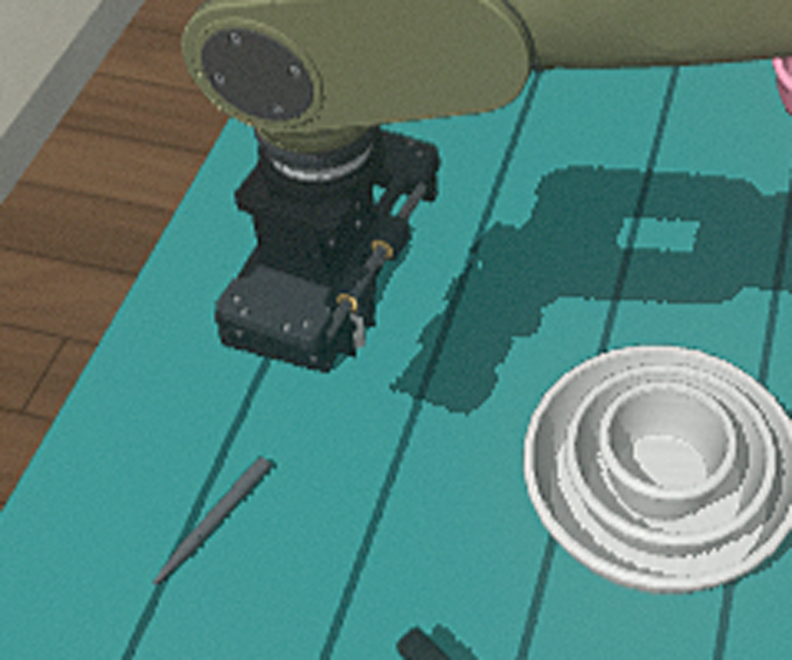

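The nut is held: the opening reads 24.0 mm. Carrying it to the small bowl.

Emit:
apply_moves --rows "4.5 -1.5 0.6 0 1; 4.6 -1 0.7 0 1; 4.6 0 0.7 0 1; 4.6 0 0.7 0 1; 4.6 0 0.6 0 1"

```text
time_s: 19.45
eef_pos: [0.4624, 0.0372, 0.14]
ee_rot: [-0.159, -2.147, 2.146]
contact_force: [-0.5, 0.4, 0.1]
opening: 0.0237
```

Emit:
apply_moves --rows "0 0 0 0 1; 0 0 0 0 1"

```text
time_s: 19.7
eef_pos: [0.4647, 0.0372, 0.1402]
ee_rot: [-0.161, -2.147, 2.147]
contact_force: [0.2, -0.0, -0.6]
opening: 0.0234
```

Run:
```python
from h import *
plan(.463,.037,.055)
```

```text
yaw now -98.37424040508084 pos [0.4647 0.0372 0.1402] q6 1.6815962249262164
turn 0 then shift cm [0.193  8.5172 0.0482]  | before-turn axes [0.193  8.5172 0.0482]
```

Emit:
apply_moves --rows "0 3 0 0 1; 0 3 0 0 1; 0 3 0 0 1; 0 0.5 0 0 1; 0 0 0 0 1"

```text
time_s: 20.32
eef_pos: [0.4647, 0.0372, 0.0443]
ee_rot: [-0.158, -2.146, 2.146]
contact_force: [0.1, -0.4, -0.4]
opening: 0.0238
```

Emit:
apply_moves --rows "0 0 0 0 3; 0 0 0 0 3.4; 0 -3 0 0 3.4; 0 -5 0 0 3.4; 0 -5 0 0 3.4"

```text
time_s: 20.95
eef_pos: [0.4633, 0.0373, 0.1756]
ee_rot: [-0.158, -2.146, 2.146]
contact_force: [1.8, -1.2, -0.6]
opening: 0.0341
```

Emit:
apply_moves --rows "0 -3 5 0 6; 0 -2 5 0 6; 0 0 5 0 6; 0 0 5 0 6; 0 0 0 0 6"

```text
time_s: 21.58
eef_pos: [0.4339, -0.1632, 0.2246]
ee_rot: [-0.164, -2.142, 2.144]
contact_force: [-0.1, -1.0, 0.6]
opening: 0.0599
```

Run:
```python
from h import *
im=vision.capture("side"); show("h1.png",im[220:420,200:400],4)
im=vision.capture("top"); show("h2.png",im[170:290,100:270],4.7)
```

```text
(no output)
```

View pics/h1.png

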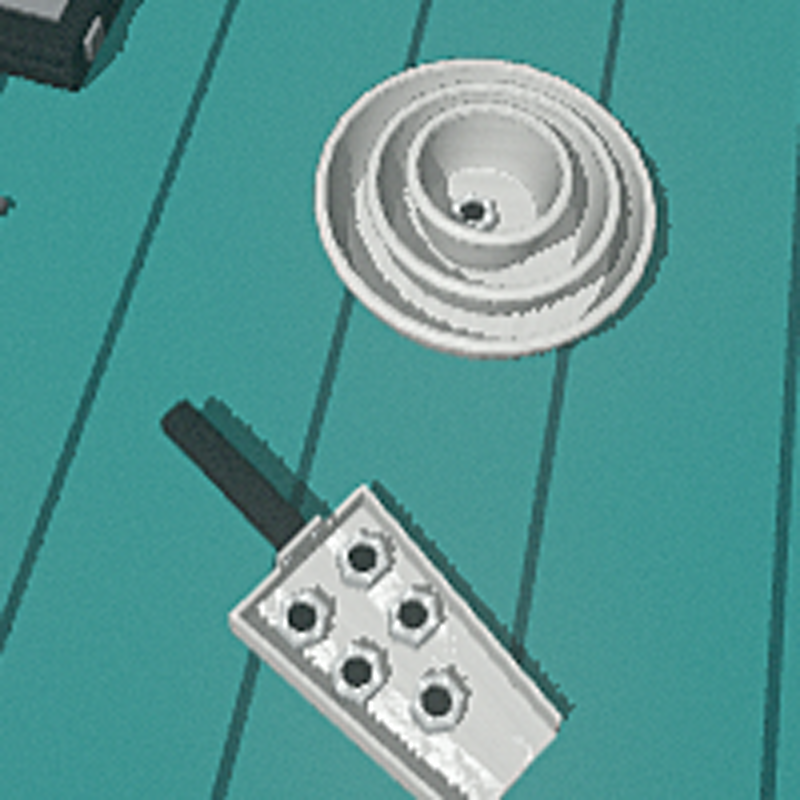

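View pics/h2.png

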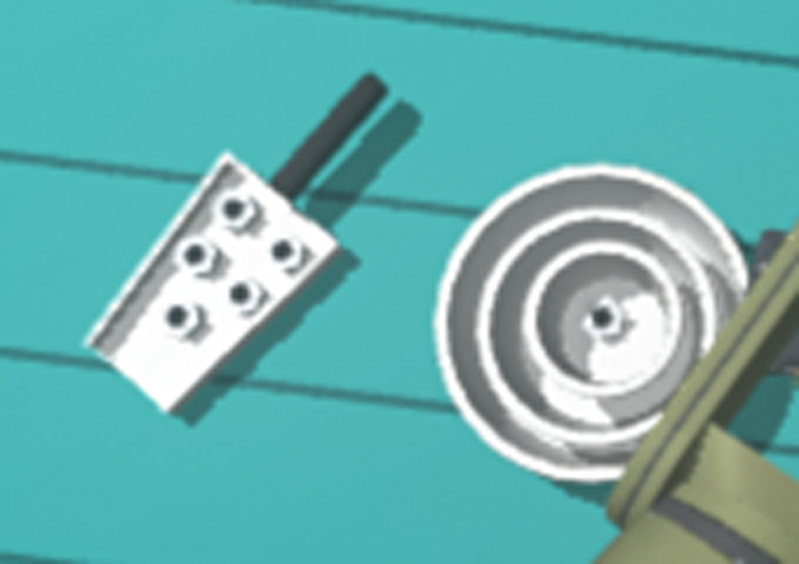

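Run:
```python
from h import *
a=ray("side",[[200+178/4,220+412/4],[200+295/4,220+535/4]],.036)[:,:2]
b=ray("top",[[100+372/4.7,170+84/4.7],[100+287/4.7,170+192/4.7]],.036)[:,:2]
for p in(a,b):
    d=p[0]-p[1]; print(p,np.hypot(*d),np.degrees(np.arctan2(d[1],d[0])))
# corners of the mouth (floor top z~.003..) and back wall top corners
t=ray("top",[[100+90/4.7,170+343/4.7],[100+170/4.7,170+412/4.7],[100+227/4.7,170+153/4.7],[100+342/4.7,170+245/4.7]],.022)[:,:2];print(t, (t[0]+t[1])/2,(t[2]+t[3])/2)
s=ray("side",[[200+368/4,220+487/4],[200+232/4,220+618/4]],.022)[:,:2];print(s,s.mean(0))
```

```text
[[0.5986 0.2082]
 [0.5203 0.2576]] 0.09258622378840896 -32.22853808537749
[[0.5989 0.208 ]
 [0.5205 0.2503]] 0.08905573447087323 -28.36721427417085
[[0.4091 0.3628]
 [0.3717 0.303 ]
 [0.544  0.2986]
 [0.4925 0.2126]] [0.3904 0.3329] [0.5182 0.2556]
[[0.49   0.218 ]
 [0.5421 0.3011]] [0.5161 0.2595]
```

The loose nut is in the small bowl. The tray's axis runs at about -31° and its grip point is near (0.541, 0.242). Moving over the handle.

Run:
```python
from h import *
plan(.541,.242,.12,-121)
```

```text
yaw now -98.44349907727631 pos [ 0.4343 -0.1608  0.2242] q6 1.247291470094651
turn 22.6 then shift cm [ 11.6061  10.4286 -40.0117]  | before-turn axes [ -4.63    10.4286 -41.403 ]
```

Emit:
apply_moves --rows "-1 0 -6 0 5; -1 0 -6 0 5; -1 0 -6 0 5; -0.6 0 -6 0 5; -0.5 0 -6 0 5"

```text
time_s: 22.3
eef_pos: [0.5182, 0.134, 0.2241]
ee_rot: [-0.155, -2.148, 2.147]
contact_force: [0.7, -1.1, 0.3]
opening: 0.05
```

Emit:
apply_moves --rows "-0.5 1 -6 0 5; 0 3 -5 0 5; 0 3 0 8 5; 0 2 0 8 5; 0 0 0 6.5 5"

```text
time_s: 22.92
eef_pos: [0.5369, 0.2399, 0.131]
ee_rot: [-0.526, -1.913, 1.918]
contact_force: [-0.3, 0.4, 0.8]
opening: 0.0498
```

Emit:
apply_moves --rows "0 0 0 0 5; 0 0 0 0 5"

```text
time_s: 23.18
eef_pos: [0.5394, 0.2393, 0.1343]
ee_rot: [-0.528, -1.92, 1.919]
contact_force: [1.3, 0.1, 0.1]
opening: 0.0501
```

Run:
```python
from h import *
plan(.541,.242,.011,-121)
im=vision.capture("side").copy()
u=.857*np.array([1,0]) 
for d in(.09,.11,.13,.176):
    P=[.447+d*.857,.299-d*.515,.038]; q=proj("side",P)[0].round().astype(int); cv2.circle(im,tuple(int(x) for x in q),1,(255,0,0),-1)
show("h3.png",im[180:420,180:420],3.3)
```

```text
yaw now -120.69971022048429 pos [0.5394 0.2393 0.1343] q6 2.433130003861315
turn 0.3 then shift cm [ 0.009  12.3323 -0.3007]  | before-turn axes [ 0.0074 12.3323 -0.3007]
```

View pics/h3.png

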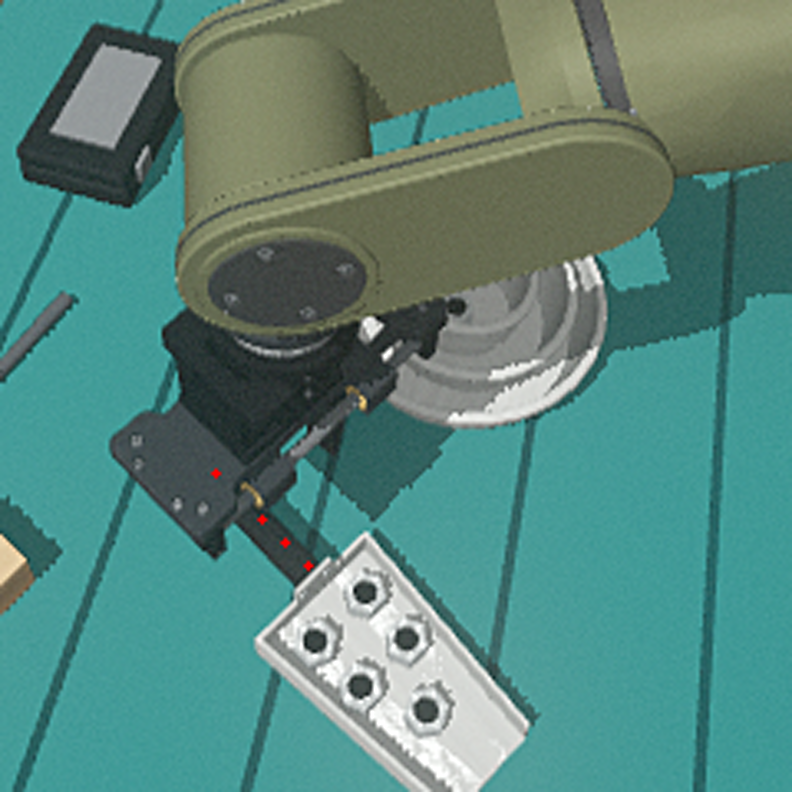

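Emit:
apply_moves --rows "0 4 -0.3 0 5; 0 4 0 0 5; 0 3 0 0 5; 0 1 0 0 5; 0 0 0 0 5"

```text
time_s: 23.85
eef_pos: [0.5411, 0.241, 0.0138]
ee_rot: [-0.529, -1.918, 1.918]
contact_force: [0.3, 0.3, 0.9]
opening: 0.0498
```

Emit:
apply_moves --rows "0 0 0 0 5; 0 0 0 0 2.6; 0 0 0 0 0.3; 0 0 0 0 0.3; 0 0 0 0 0.3"

```text
time_s: 24.48
eef_pos: [0.5414, 0.2411, 0.0141]
ee_rot: [-0.53, -1.918, 1.917]
contact_force: [-0.0, 0.1, 1.3]
opening: 0.0199
```

Gripped at 19.9 mm. Next, a small test lift to see whether the tray sags in the grip.

Emit:
apply_moves --rows "0 -0.7 0 0 0.3; 0 -0.8 0 0 0.3; 0 -0.8 0 0 0.3; 0 0 0 0 0.3"

```text
time_s: 24.98
eef_pos: [0.5418, 0.2411, 0.0378]
ee_rot: [-0.531, -1.919, 1.917]
contact_force: [0.4, 0.2, -4.0]
opening: 0.0201
```

Run:
```python
from h import *
s=bot.state();print(s['contact_force'],s['wrist_torque'],s['eef_pos'])
im=vision.capture("side"); show("i1.png",im[270:420,220:400],4.4)
im=vision.capture("top"); show("i2.png",im[170:290,90:260],4.7)
```

```text
[ 0.4247  0.2276 -3.954 ] [-0.0476 -0.2025  0.0238] [0.5418 0.2411 0.0378]
```

View pics/i1.png

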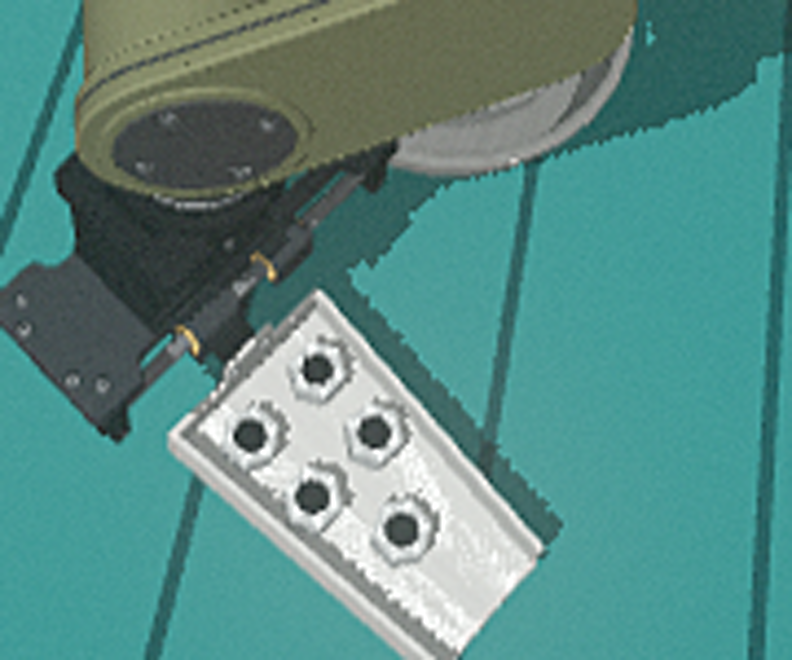

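View pics/i2.png

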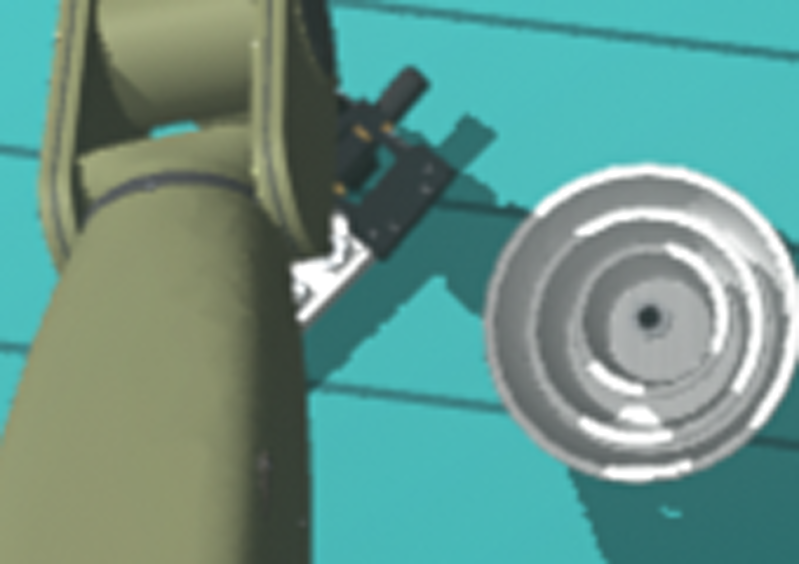

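The full weight (about -4 N) is on the grip and the tray stays level. The tool can't pitch, so the tilt has to come from the tray slipping in the jaws. I'll relax the grip gradually while low over the bench to see whether that's controllable.

Emit:
apply_moves --rows "0 0 0 0 1.5; 0 0 0 0 1.5"

```text
time_s: 25.32
eef_pos: [0.5408, 0.2408, 0.0363]
ee_rot: [-0.529, -1.917, 1.918]
contact_force: [-1.0, -0.4, -3.6]
opening: 0.0197
```

Emit:
apply_moves --rows "0 0 0 0 1.8; 0 0 0 0 1.8"

```text
time_s: 25.58
eef_pos: [0.541, 0.2409, 0.0365]
ee_rot: [-0.529, -1.917, 1.918]
contact_force: [-0.3, 0.5, -3.6]
opening: 0.02
```

Emit:
apply_moves --rows "0 0 0 0 1.9; 0 0 0 0 1.9"

```text
time_s: 25.82
eef_pos: [0.541, 0.2409, 0.0366]
ee_rot: [-0.529, -1.917, 1.917]
contact_force: [0.2, 0.4, -3.3]
opening: 0.0197
```

Run:
```python
from h import *
s=bot.state();print(s['contact_force'],s['wrist_torque'],s['opening'])
im=vision.capture("side"); show("i3.png",im[270:420,220:400],4.4)
```

```text
[ 0.2474  0.4297 -3.3146] [-0.0767 -0.1958  0.0279] 0.019651419719038752
```

View pics/i3.png

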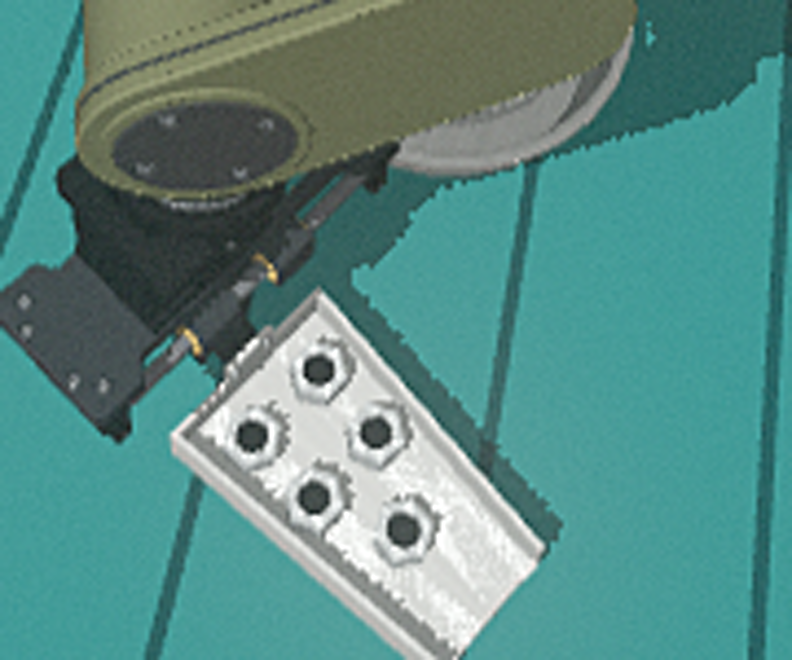

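Emit:
apply_moves --rows "0 0 0 0 1.94; 0 0 0 0 1.94"

```text
time_s: 26.12
eef_pos: [0.541, 0.2409, 0.0366]
ee_rot: [-0.529, -1.917, 1.917]
contact_force: [1.1, -0.1, -2.1]
opening: 0.0198
```

Emit:
apply_moves --rows "0 0 0 0 1.97; 0 0 0 0 1.97"

```text
time_s: 26.38
eef_pos: [0.5411, 0.241, 0.0369]
ee_rot: [-0.529, -1.918, 1.917]
contact_force: [-0.8, -0.5, -1.8]
opening: 0.0201
```

Run:
```python
from h import *
s=bot.state();print(s['contact_force'],s['wrist_torque'],s['opening'])
im=vision.capture("side"); show("i4.png",im[270:420,220:400],4.4)
```

```text
[-0.7688 -0.4501 -1.7743] [0.0904 0.0215 0.0085] 0.02009600028996742
```

View pics/i4.png

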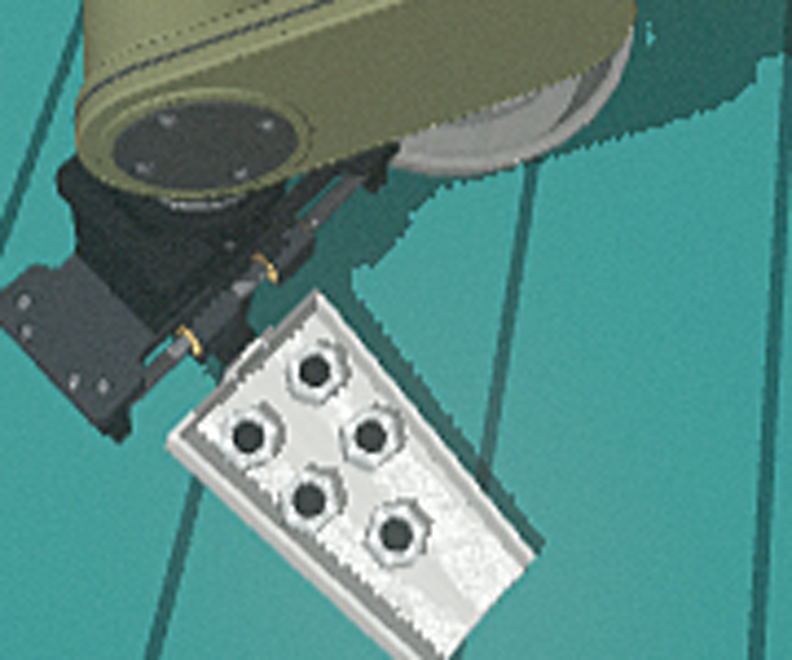

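The grip force can be modulated. At a command of about 1.94–1.97 the tray pivots until its mouth rests on the bench. I'll use that to pre-tilt it to about 13° (below the 16° slide angle), then clamp again.

Emit:
apply_moves --rows "0 -0.6 0 0 1.96; 0 -0.6 0 0 1.96; 0 -0.6 0 0 1.96; 0 0 0 0 1.96; 0 0 0 0 1.97"

```text
time_s: 27.05
eef_pos: [0.5414, 0.241, 0.055]
ee_rot: [-0.53, -1.918, 1.917]
contact_force: [-0.4, 0.1, -2.3]
opening: 0.0199
```

Run:
```python
from h import *
s=bot.state();print(s['contact_force'],s['wrist_torque'],s['opening'])
im=vision.capture("side"); show("i5.png",im[270:420,220:400],4.4)
```

```text
[-0.3858  0.0765 -2.2717] [ 0.028  -0.0759 -0.0423] 0.019934075510495114
```

View pics/i5.png

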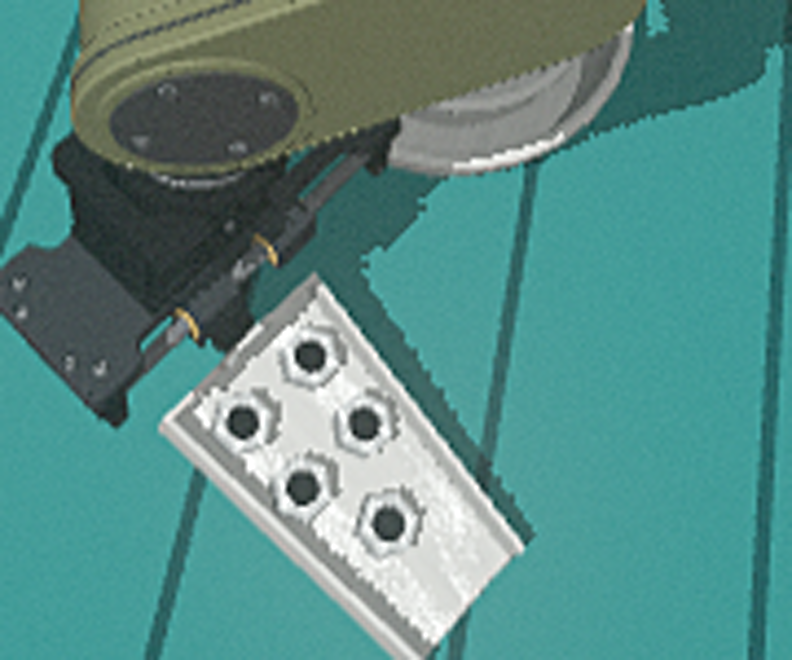

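Emit:
apply_moves --rows "0 0 0 0 0.3; 0 0 0 0 0.3; 0 -0.5 0 0 0.3; 0 -1 0 0 0.3; 0 -1.5 0 0 0.3"

```text
time_s: 27.72
eef_pos: [0.5405, 0.2407, 0.0849]
ee_rot: [-0.528, -1.916, 1.918]
contact_force: [-0.0, 0.2, -3.5]
opening: 0.0201
```

Run:
```python
from h import *
s=bot.state();print(s['contact_force'],s['wrist_torque'],s['opening'],s['eef_pos'])
im=vision.capture("side"); show("i6.png",im[270:420,220:400],4.4)
```

```text
[-0.0044  0.201  -3.4923] [-0.0756 -0.1527 -0.0229] 0.02008833816424729 [0.5405 0.2407 0.0849]
```

View pics/i6.png

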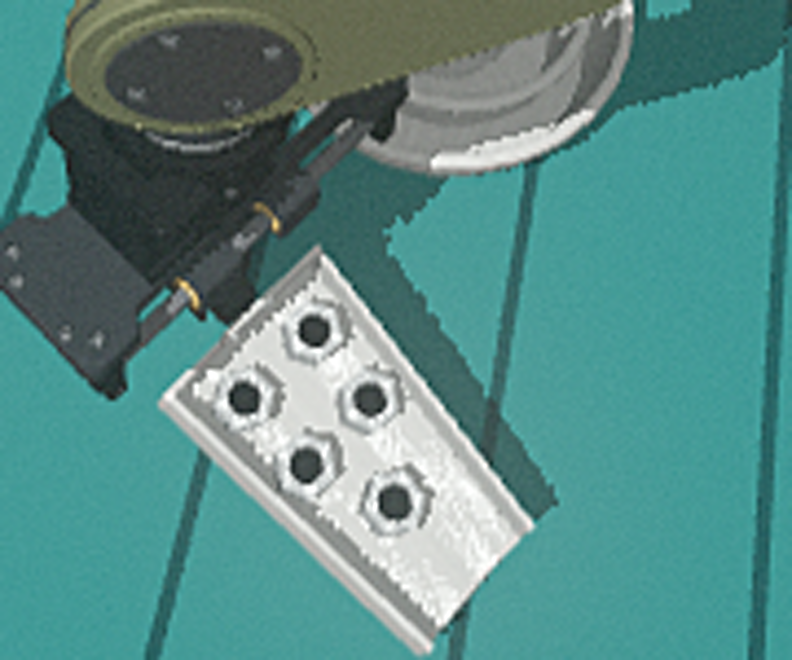

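Five nuts are still on the tray, tilted at about 13°, with the full weight held. Carrying it gently to the pouring position.

Emit:
apply_moves --rows "0 -2 0 0 0.3; 0 -2.2 0 0 0.3; 0 -2.2 0 0 0.3; 0 -1.5 0 0 0.3; 0 -0.6 0 0 0.3"

```text
time_s: 28.4
eef_pos: [0.5416, 0.2411, 0.1714]
ee_rot: [-0.531, -1.919, 1.917]
contact_force: [-0.7, -0.3, -2.2]
opening: 0.0201
```

Run:
```python
from h import *
plan(.605,-.049,.17)
```

```text
yaw now -120.87016468404546 pos [0.5416 0.2411 0.1714] q6 2.4378359940357313
turn 0 then shift cm [-20.3223   0.1345  21.6479]  | before-turn axes [-20.3223   0.1345  21.6479]
```

Emit:
apply_moves --rows "-0.3 0 0.3 0 0.3; -0.6 0 0.6 0 0.3; -0.9 0 1 0 0.3; -1.2 0 1.3 0 0.3; -1.5 0 1.6 0 0.3"

```text
time_s: 29.02
eef_pos: [0.5552, 0.1751, 0.1694]
ee_rot: [-0.529, -1.917, 1.918]
contact_force: [0.1, -0.2, -3.9]
opening: 0.0198
```

Emit:
apply_moves --rows "-1.5 0 1.6 0 0.3; -1.5 0 1.6 0 0.3; -1.5 0 1.6 0 0.3; -1.5 0 1.6 0 0.3; -1.5 0 1.6 0 0.3"

```text
time_s: 29.65
eef_pos: [0.5785, 0.0676, 0.1695]
ee_rot: [-0.53, -1.917, 1.917]
contact_force: [-0.7, -0.5, -2.7]
opening: 0.0196
```

Emit:
apply_moves --rows "-1.5 0 1.6 0 0.3; -1.5 0 1.6 0 0.3; -1.5 0 1.6 0 0.3; -1.5 0 1.6 0 0.3; -1.2 0 1.3 0 0.3"

```text
time_s: 30.28
eef_pos: [0.601, -0.035, 0.1697]
ee_rot: [-0.53, -1.917, 1.917]
contact_force: [-0.2, 0.2, -3.4]
opening: 0.0193
```

Emit:
apply_moves --rows "-0.7 0 0.8 0 0.3; -0.4 0 0.4 0 0.3; 0 0 0 0 0.3; 0 0 0 0 0.3"

```text
time_s: 30.78
eef_pos: [0.6039, -0.049, 0.1696]
ee_rot: [-0.529, -1.918, 1.918]
contact_force: [-0.3, -0.2, -3.1]
opening: 0.0194
```

Run:
```python
from h import *
plan(.605,-.049,.17); print(bot.state()['contact_force'])
im=vision.capture("side"); show("j1.png",im[150:350,200:420],3.6)
im=vision.capture("top"); show("j2.png",im[130:330,130:400],2.9)
```

```text
yaw now -120.83641474954757 pos [ 0.6039 -0.049   0.1696] q6 1.939238194403986
turn 0 then shift cm [-0.096  -0.0412 -0.059 ]  | before-turn axes [-0.096  -0.0412 -0.059 ]
[-0.3154 -0.2057 -3.0873]
```

View pics/j1.png

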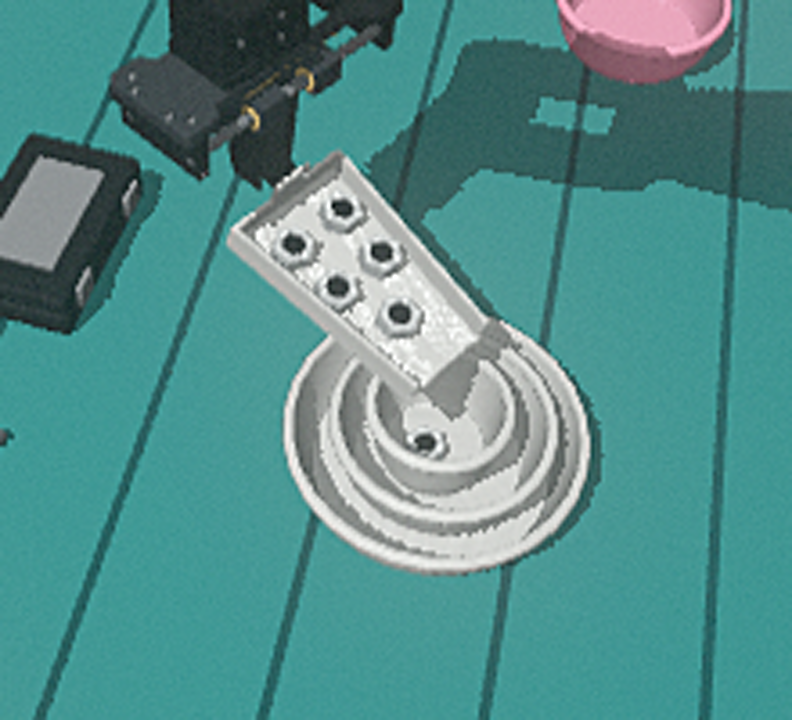

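View pics/j2.png

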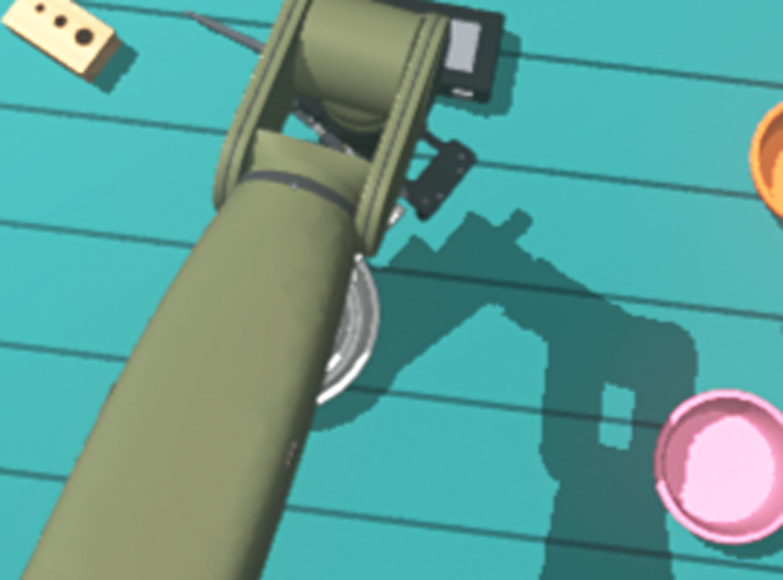

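```bash
cat >> h.py <<'E'
def traypts(th,dx=0.,lat=0.,yaw=None):
    """model points; th tilt rad; grip at -110+dx; returns dict world"""
    s=bot.state(); R=Ro.from_rotvec(s['ee_rot']).as_matrix()
    w=R[:,0]; 
    g=s['eef_pos']+np.array([0,0,.0165])
    l=np.cross([0,0,1],w)
    def f(x,y,z):
        X=x+.110+dx; Z=z-.030
        return g+w*(X*np.cos(th)+Z*np.sin(th))+l*(y+lat)+np.array([0,0,1])*(-X*np.sin(th)+Z*np.cos(th))
    return f
E
python3 - <<'E'
from h import *
im=vision.capture("side").copy()
for th,col in((13,(255,0,0)),(16,(0,0,255))):
    f=traypts(np.radians(th))
    for p in[(.075,.035,.022),(.075,-.035,.022),(.075,.032,.003),(.075,-.032,.003),(-.075,.049,.022),(-.075,-.049,.022)]:
        q=proj("side",f(*p))[0]; im[int(round(q[1])),int(round(q[0]))]=col
    print(th,f(.075,0,.003))
show("j3.png",im[170:320,240:380],5)
E
```

```text
13 [0.4543 0.0402 0.1183]
16 [0.4576 0.0383 0.1092]
```

View pics/j3.png

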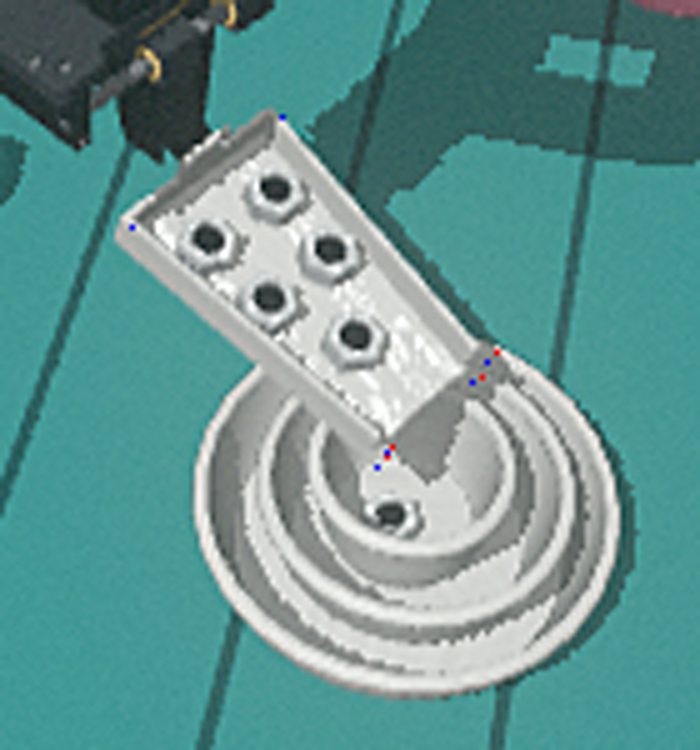

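Run:
```python
from h import *
obs=np.array([[122,226],[272,112],[384,460],[393,440],[460,378]])/5+[240,170]
mod=[(-.075,-.049,.022),(-.075,.049,.022),(.075,-.035,.0),(.075,-.032,.003),(.075,.032,.003)]
def r(p):
    f=traypts_c(p); return (proj("side",np.array([f(*m) for m in mod]))-obs).ravel()
import h
s=bot.state(); h.bot=type('b',(),{'state':staticmethod(lambda:s)})
traypts_c=lambda p:h.traypts(p[0],p[1],p[2])
for sg in(1,-1):
    mod=[(a,sg*b,c) for a,b,c in mod]
    q=least_squares(r,[.23,0,0]); print(sg,np.degrees(q.x[0]),q.x[1:],np.abs(q.fun).max()); f=traypts_c(q.x); print(f(.075,0,.003))
```

```text
1 10.714367155630072 [-0.0025 -0.0032] 3.1982751795869717
[0.4558 0.043  0.1257]
-1 32.63496480104463 [0.0051 0.0114] 33.95165937846389
[0.4731 0.0157 0.0609]
```

The mouth is about 10 mm from the bowl centre and roughly 5 cm above the rim, with the nuts still on. Letting it tip in short slips.

Emit:
apply_moves --rows "0 0 0 0 1.93; 0 0 0 0 1.93; 0 0 0 0 0.3"

```text
time_s: 31.3
eef_pos: [0.604, -0.0495, 0.1697]
ee_rot: [-0.529, -1.918, 1.918]
contact_force: [0.1, 0.2, -3.7]
opening: 0.0201
```

Run:
```python
from h import *
s=bot.state();print(s['contact_force'],s['wrist_torque'])
im=vision.capture("side"); show("j4.png",im[170:320,240:380],5)
```

```text
[ 0.0565  0.193  -3.7329] [-0.0763 -0.1699  0.0099]
```

View pics/j4.png

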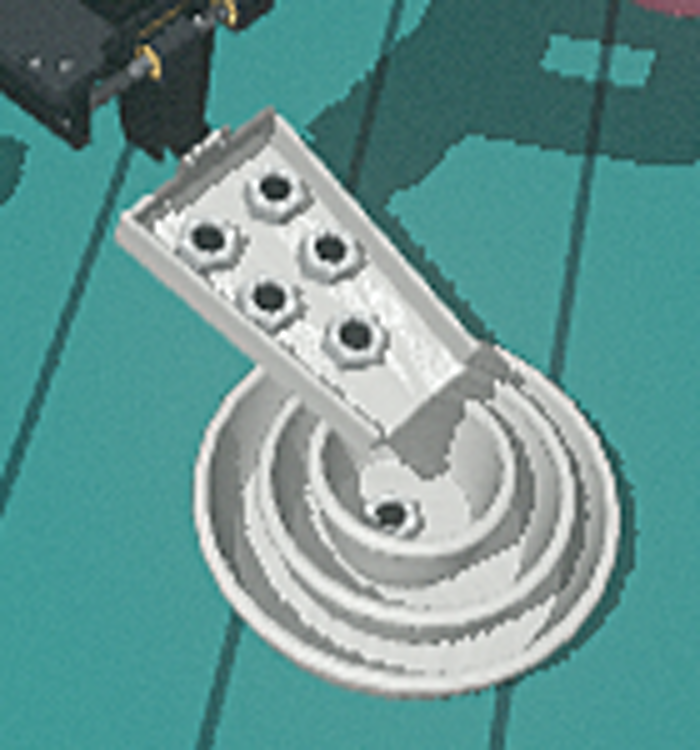

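Almost no slip. Going a little weaker.

Emit:
apply_moves --rows "0 0 0 0 1.95; 0 0 0 0 1.95; 0 0 0 0 0.3"

```text
time_s: 31.72
eef_pos: [0.604, -0.0495, 0.1696]
ee_rot: [-0.529, -1.917, 1.917]
contact_force: [-0.9, -0.0, -3.4]
opening: 0.0197
```

Run:
```python
from h import *
s=bot.state();print(s['contact_force'],s['wrist_torque'])
im=vision.capture("side"); show("j5.png",im[170:320,240:380],5)
```

```text
[-0.8643 -0.0056 -3.3872] [-0.0573 -0.2164 -0.0153]
```

View pics/j5.png

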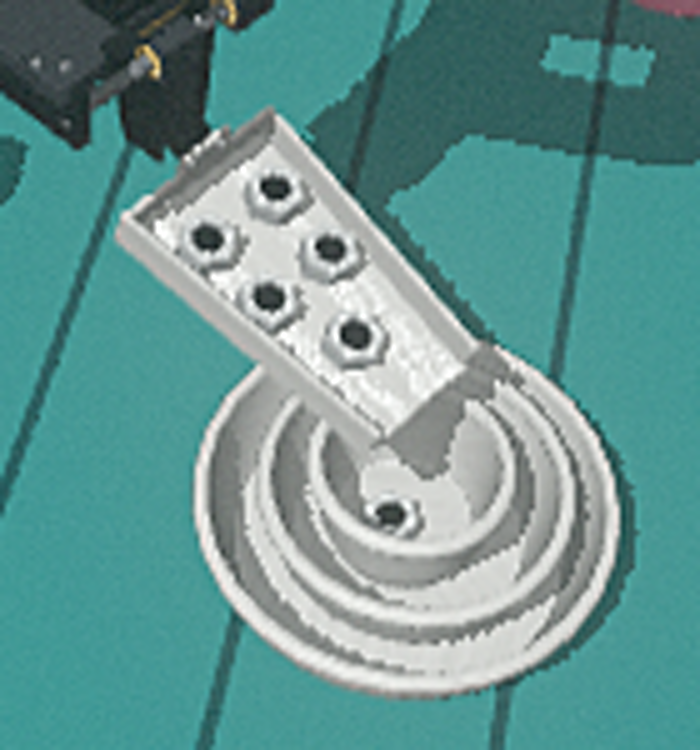

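Emit:
apply_moves --rows "0 0 0 0 1.96; 0 0 0 0 1.96; 0 0 0 0 1.96; 0 0 0 0 0.3"

```text
time_s: 32.28
eef_pos: [0.604, -0.0495, 0.1696]
ee_rot: [-0.529, -1.918, 1.918]
contact_force: [0.9, 0.1, -3.2]
opening: 0.0192
```

Run:
```python
from h import *
im=vision.capture("side"); show("j6.png",im[170:320,240:380],5)
```

```text
(no output)
```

View pics/j6.png

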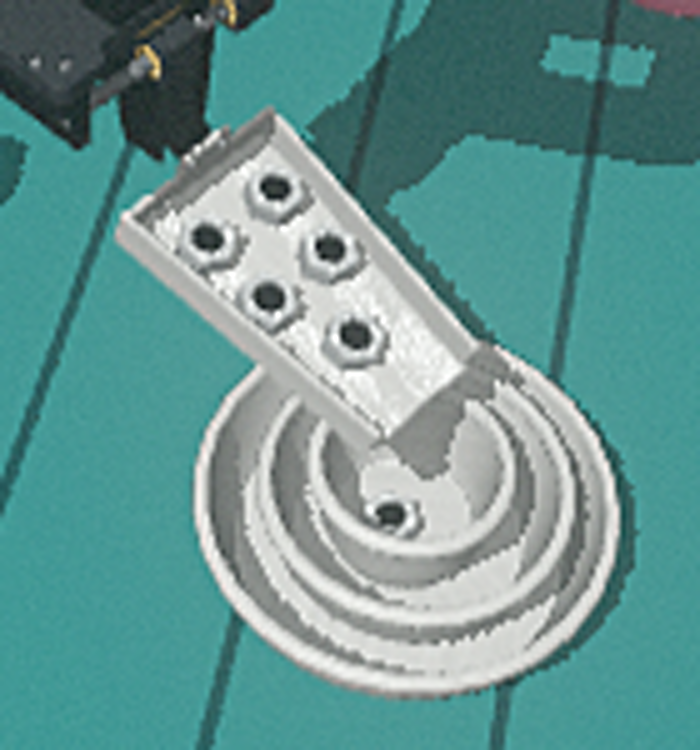

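Emit:
apply_moves --rows "0 0 0 0 1.97; 0 0 0 0 1.97; 0 0 0 0 1.97; 0 0 0 0 1.97; 0 0 0 0 0.3"

```text
time_s: 32.95
eef_pos: [0.6042, -0.0495, 0.1701]
ee_rot: [-0.53, -1.918, 1.918]
contact_force: [-0.3, 0.4, -1.9]
opening: 0.0198
```

Run:
```python
from h import *
im=vision.capture("side"); show("j7.png",im[170:320,240:380],5)
```

```text
(no output)
```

View pics/j7.png

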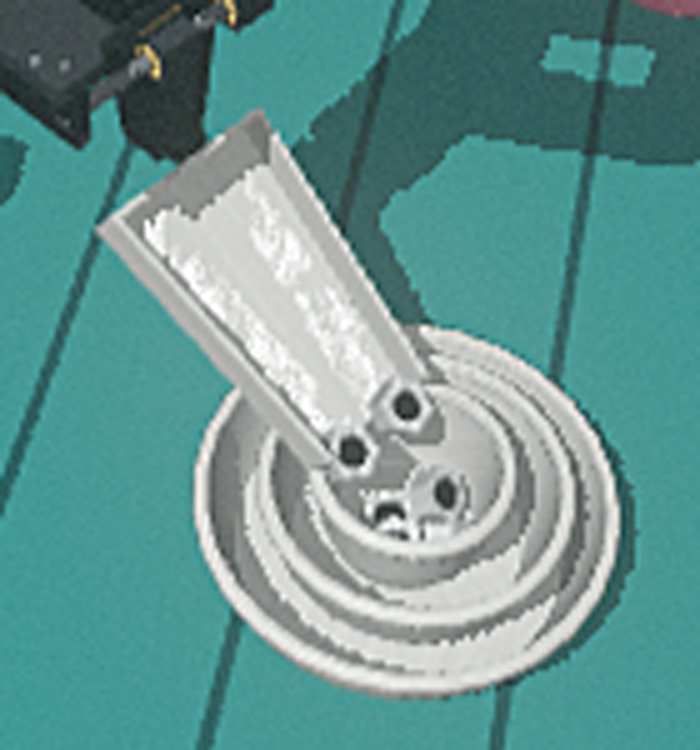

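The nuts are pouring in, with two just leaving the mouth. Holding.

Emit:
apply_moves --rows "0 0 0 0 0.3; 0 0 0 0 0.3; 0 0 0 0 0.3; 0 0 0 0 0.3; 0 0 0 0 0.3"

```text
time_s: 33.62
eef_pos: [0.6041, -0.0495, 0.1698]
ee_rot: [-0.53, -1.918, 1.918]
contact_force: [1.1, 0.8, -0.7]
opening: 0.0201
```

Run:
```python
from h import *
im=vision.capture("side"); show("j8.png",im[170:320,240:380],5)
```

```text
(no output)
```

View pics/j8.png

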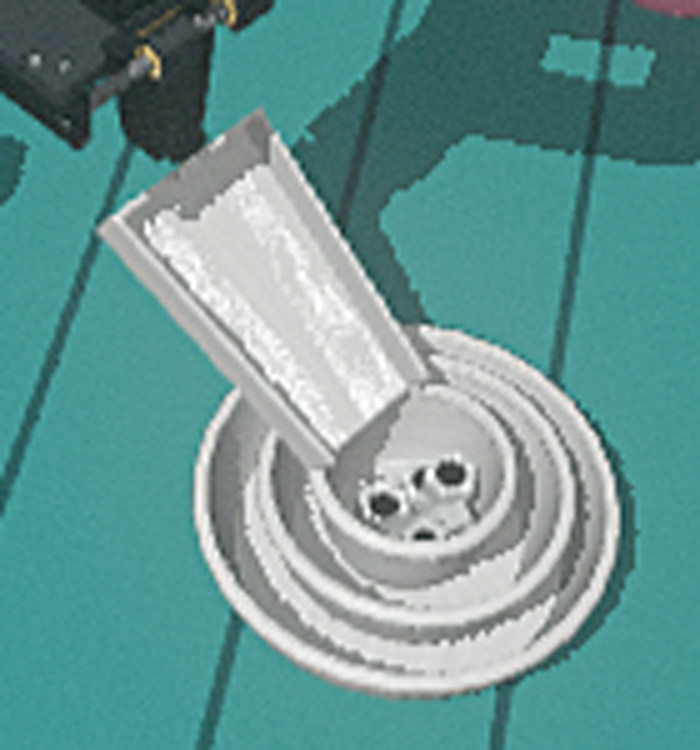

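The tray is empty and no nut shows outside the bowl. Raising it and returning it to its old place.

Emit:
apply_moves --rows "0 -2 0 0 0.3; 0 -3 0 0 0.3; 1 0 -1 0 0.3; 3 0 -3.2 0 0.3; 4 0 -4.2 0 0.3"

```text
time_s: 34.3
eef_pos: [0.5775, 0.0647, 0.2188]
ee_rot: [-0.53, -1.916, 1.916]
contact_force: [-0.2, 0.2, -2.1]
opening: 0.0197
```

Emit:
apply_moves --rows "4 0 -4.2 0 0.3; 4 0 -4.2 0 0.3; 3 0 -3.2 0 0.3; 1.5 0 -1.8 0 0.3; 0 0 0 0 0.3"

```text
time_s: 34.92
eef_pos: [0.5384, 0.2446, 0.2187]
ee_rot: [-0.525, -1.918, 1.92]
contact_force: [-0.9, 0.0, -2.9]
opening: 0.0199
```

Run:
```python
from h import *
plan(.541,.241,.014); print(bot.state()['contact_force'])
im=vision.capture("side"); show("k1.png",im[180:420,180:420],3.3)
```

```text
yaw now -120.6759845575518 pos [0.5384 0.2446 0.2187] q6 2.441801530401003
turn 0 then shift cm [-0.4348 20.4659  0.1509]  | before-turn axes [-0.4348 20.4659  0.1509]
[-0.9422  0.     -2.932 ]
```

View pics/k1.png

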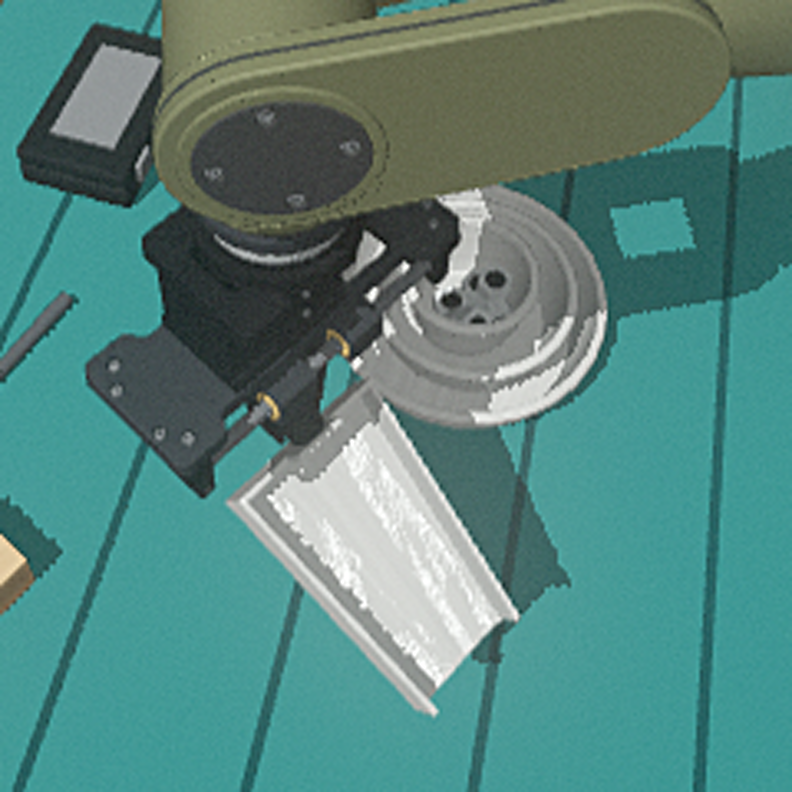

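Emit:
apply_moves --rows "-0.3 3 0 0 0.3; 0 3 0 0 0.3; 0 2.5 0 0 0.3; 0 0 0 0 1.94; 0 0 0 0 1.94"

```text
time_s: 35.6
eef_pos: [0.5431, 0.2408, 0.1357]
ee_rot: [-0.531, -1.918, 1.917]
contact_force: [0.5, -0.0, -1.2]
opening: 0.0197
```

Run:
```python
from h import *
s=bot.state();print(s['contact_force'],s['eef_pos'])
im=vision.capture("side"); show("k2.png",im[180:420,180:420],3.3)
```

```text
[ 0.5366 -0.03   -1.1639] [0.5431 0.2408 0.1357]
```

View pics/k2.png

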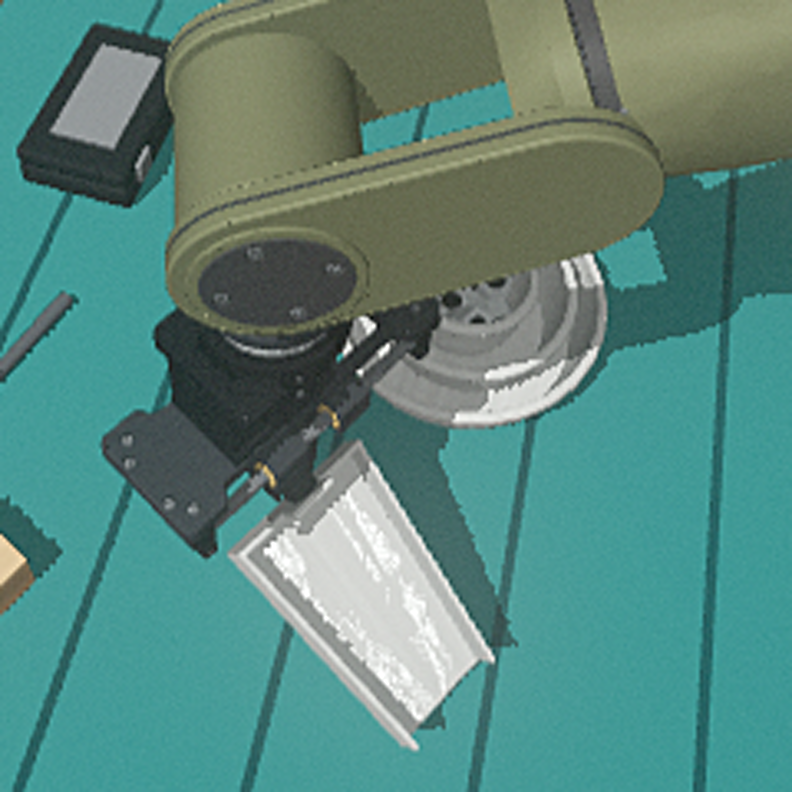

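Emit:
apply_moves --rows "0 1.2 0 0 1.94; 0 1.2 0 0 1.94; 0 1.2 0 0 1.94; 0 1.2 0 0 1.94; 0 1.2 0 0 1.94"

```text
time_s: 36.28
eef_pos: [0.5429, 0.2414, 0.0744]
ee_rot: [-0.53, -1.918, 1.917]
contact_force: [2.2, -1.5, 1.9]
opening: 0.0201
```

Run:
```python
from h import *
s=bot.state();print(s['contact_force'],s['eef_pos'])
im=vision.capture("side"); show("k3.png",im[180:420,180:420],3.3)
```

```text
[ 2.2284 -1.4792  1.9042] [0.5429 0.2414 0.0744]
```

View pics/k3.png

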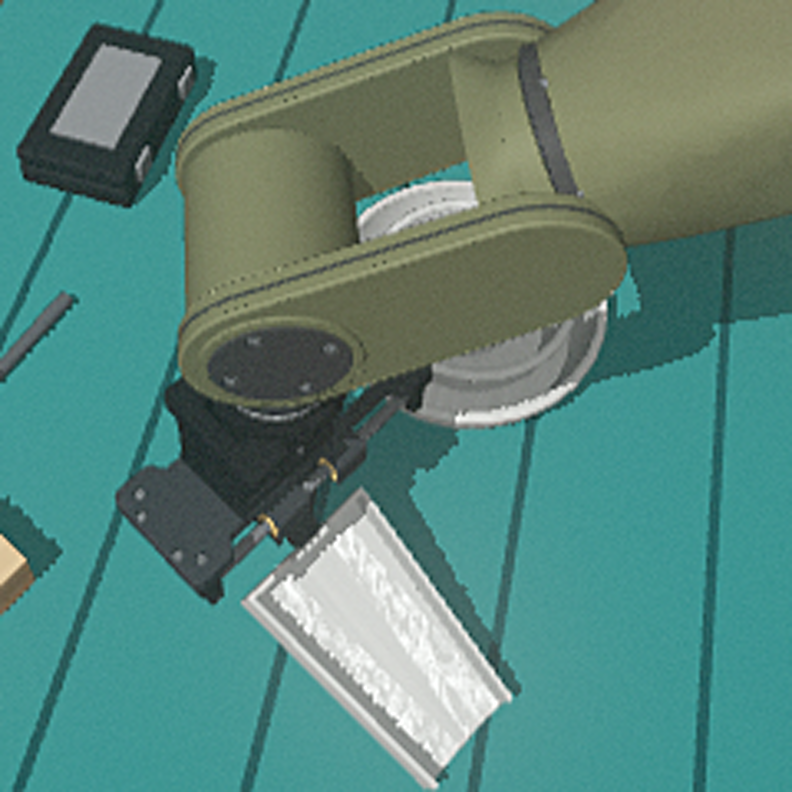

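The mouth is on the bench and the tray is rotating back towards level as intended. Continuing down.

Emit:
apply_moves --rows "0 1.2 0 0 1.95; 0 1.2 0 0 1.95; 0 1.2 0 0 1.95; 0 1.2 0 0 1.95; 0 0.6 0 0 1.95"

```text
time_s: 36.95
eef_pos: [0.5417, 0.2411, 0.0193]
ee_rot: [-0.528, -1.916, 1.918]
contact_force: [0.6, -0.8, 1.0]
opening: 0.0197
```

Emit:
apply_moves --rows "0 0.4 0 0 1.96; 0 0.3 0 0 1.97; 0 0 0 0 1.97"

```text
time_s: 37.33
eef_pos: [0.543, 0.241, 0.0147]
ee_rot: [-0.53, -1.918, 1.919]
contact_force: [-1.2, -2.1, 3.6]
opening: 0.0198
```

Run:
```python
from h import *
s=bot.state();print(s['contact_force'],s['eef_pos'])
im=vision.capture("side"); show("k4.png",im[180:420,180:420],3.3)
```

```text
[-1.1573 -2.0873  3.6475] [0.543  0.241  0.0147]
```

View pics/k4.png

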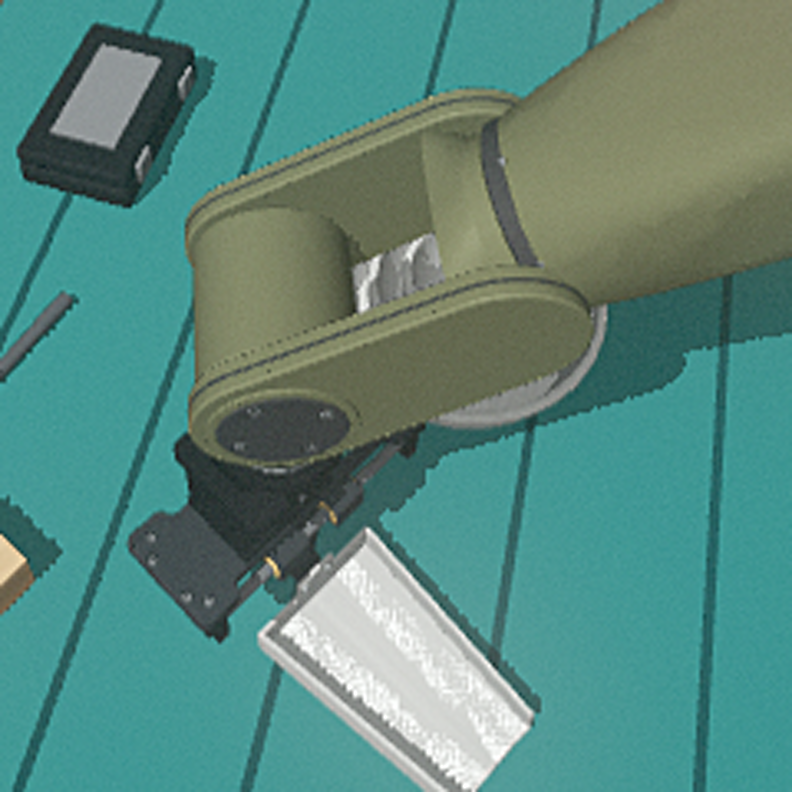

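Flat. Opening, going straight up and moving clear.

Emit:
apply_moves --rows "0 0 0 0 2.4; 0 0 0 0 4; 0 0 0 0 5; 0 -3 0 0 5; 0 -5 0 0 5"

```text
time_s: 38.0
eef_pos: [0.5404, 0.2406, 0.0917]
ee_rot: [-0.524, -1.913, 1.919]
contact_force: [0.5, 0.3, 0.6]
opening: 0.0491
```

Emit:
apply_moves --rows "0 -6 0 0 5; 0 -5 0 0 5; -3 0 4 0 5; -4 0 4.5 0 5; -4 0 4.5 0 5"

```text
time_s: 38.62
eef_pos: [0.5702, 0.0719, 0.2038]
ee_rot: [-0.529, -1.919, 1.918]
contact_force: [0.6, 0.6, 0.8]
opening: 0.0503
```

Emit:
apply_moves --rows "-4 0 4.5 0 5; -4 0 4.5 0 5; 0 0 5.5 0 5; 0 0 5.5 0 5; 0 0 5.5 0 5"

```text
time_s: 39.25
eef_pos: [0.5069, -0.188, 0.2034]
ee_rot: [-0.529, -1.918, 1.917]
contact_force: [1.0, 0.3, 0.2]
opening: 0.05
```

Emit:
apply_moves --rows "0 0 4 0 5; 0 0 0 0 5; 0 0 0 0 5"

```text
time_s: 39.62
eef_pos: [0.4876, -0.2207, 0.2035]
ee_rot: [-0.53, -1.918, 1.917]
contact_force: [0.2, -0.2, 0.4]
opening: 0.0495
```

Run:
```python
from h import *
im=vision.capture("side"); show("l1.png",im,1.42); show("l3.png",im[220:350,260:390],6)
im=vision.capture("top"); show("l2.png",im,1.42); show("l4.png",im[180:300,160:300],5.5)
print(ringfit("top",im,.102,.046,(.465,.04)),ringfit("top",im,.076,.054,(.465,.04)),ringfit("top",im,.05,.062,(.46,.03)))
```

```text
(np.float32(59.93259), np.float64(0.4630000000000001), np.float64(0.04100000000000003)) (np.float32(54.521923), np.float64(0.4580000000000001), np.float64(0.036000000000000025)) (np.float32(49.68169), np.float64(0.4610000000000001), np.float64(0.033))
```

View pics/l1.png

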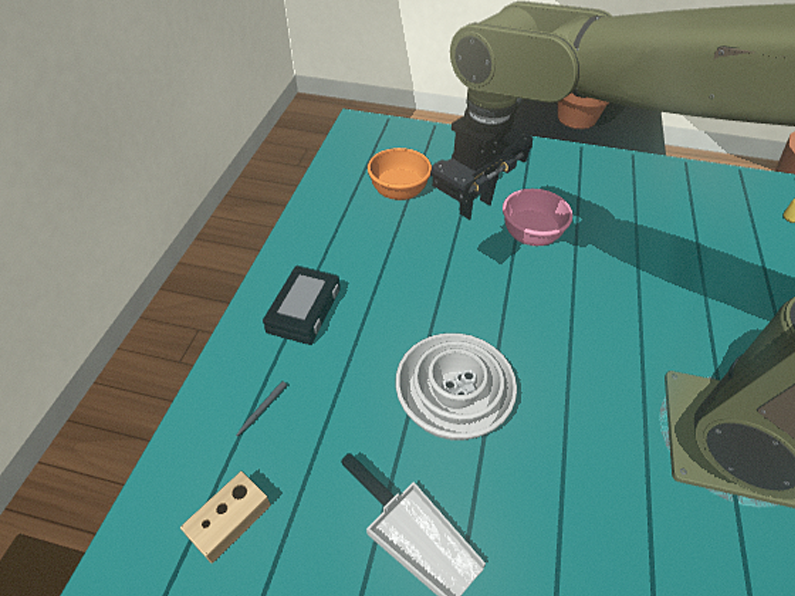

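View pics/l2.png

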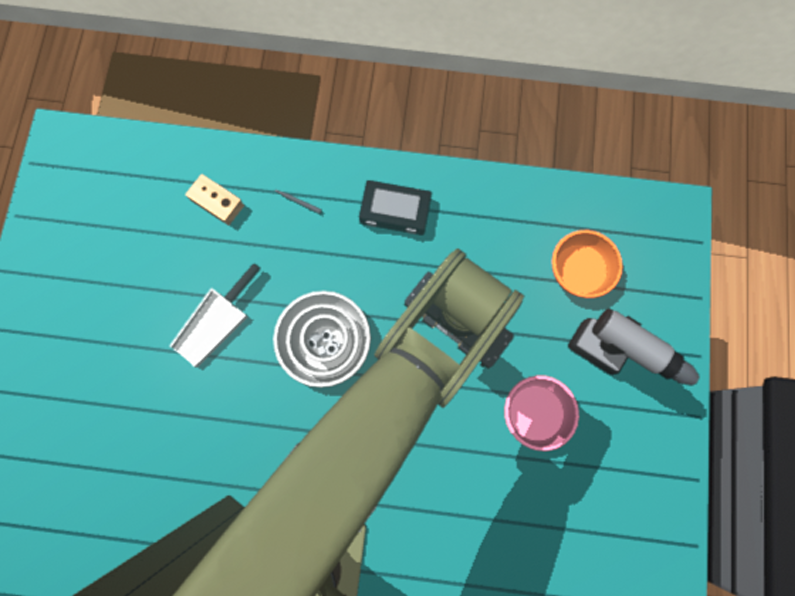

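View pics/l3.png

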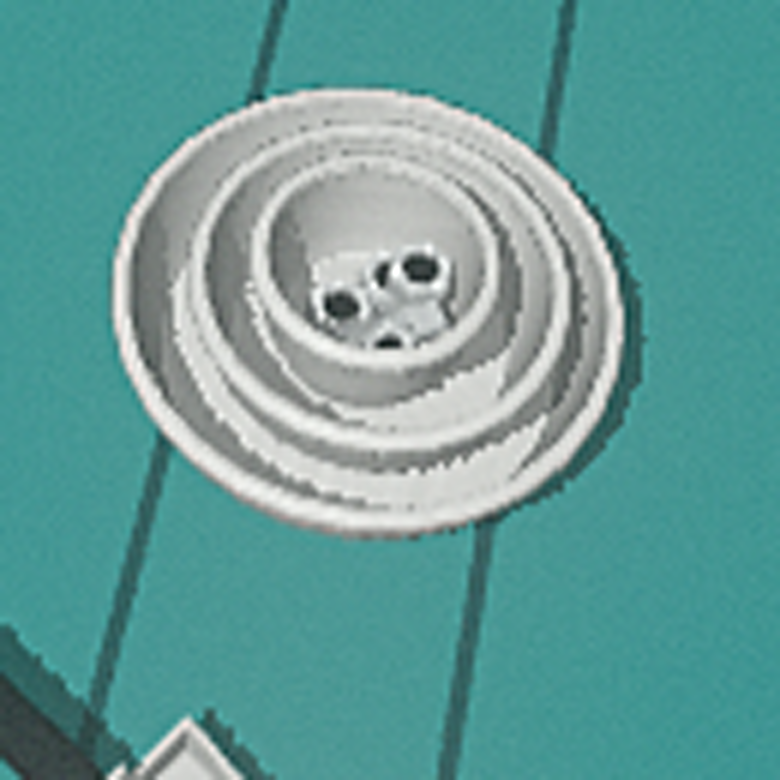

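View pics/l4.png

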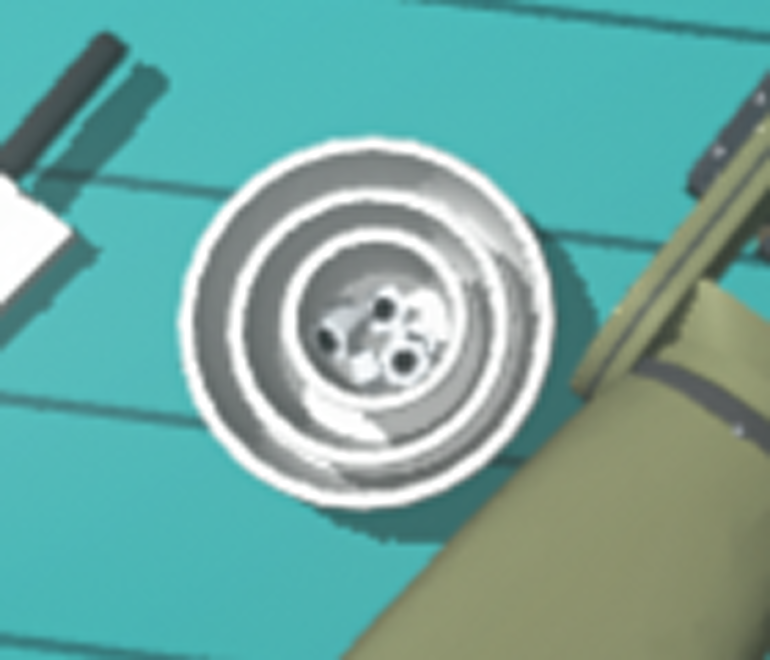

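The pictures show three concentric flat rims, nuts only inside the small bowl, the tray empty and flat, the bystanders in place and the arm clear. Handing in.

```bash
python3 -c "
from station import ticket,bot
print(bot.state()['contact_force']); print(ticket.finish_job())"
```

```text
[-0.34406352 -0.25660223 -0.12262108]
the job is handed in; nothing more can be done
None
```

I nested the three aluminium bowls, put the one loose nut I could see into the smallest, and poured the five tray nuts in on top. The empty tray went back flat at its old place, and I handed the job in at about 40 s of the 210 s. No verdict is reported at hand-in.

The tool cannot pitch, so I tipped the tray by relaxing the grip until it pivoted in the jaws. It was pre-tilted to about 12° against the bench and carried over the small bowl. I then let it slip further until all the nuts slid out.

**Last checks:**
- **Bowls:** the fitted rim centres lie within about 8 mm of each other, and the rims look level.
- **Nuts:** they show only inside the small bowl, with none on the tray, between the bowls or on the bench. They lie partly over one another, so I could not count all six separately.
- **Tray and surroundings:** the tray lies flat and empty. The drill, bit case, punch and wooden block are where they started. The arm touches nothing, with the measured force near zero.
- **Disagreement:** a rough image fit put the pre-tilt at 10.7°, while the lift height gave about 13°. The required 11.5° (0.2 rad) was passed in any case while tipping with nuts still on the tray.

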